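# Open the bean jars and stack their snap lids under the tamper

### The job

Open up the empty bean jars for refilling: pull the snug lid off every jar in the two oak stands that still has one, and stack the lids right side up in the lid holder, on top of the lids already in it. You cannot tell beforehand how high that pile is, so feel for it and let each lid go only when it rests on the pile: neither drop it nor press it down hard. When all the lids are in, stand the tamper upright on the middle of the pile, just as gently, to keep the seals flat, and leave the scoop and the timer where they are.

Things in the scene. Friction and masses are not known exactly. Their poses are not given: they have to be found in the camera images.
- left_stand: The left one of two heavy oak blocks, each 100 x 164 x 45 mm, that stay put; two off-white stoneware jars are let into it, 80 mm apart along its y axis. Origin: centre of its underside; z up, y along the row, x across it. Above the block each jar has a shoulder 72 mm across up to 70 mm above the worktop, then a neck 59 mm across up to its rim at 94 mm.
- right_stand: The right one of two heavy oak blocks, each 100 x 164 x 45 mm, that stay put; two off-white stoneware jars are let into it, 80 mm apart along its y axis. Origin: centre of its underside; z up, y along the row, x across it. Above the block each jar has a shoulder 72 mm across up to 70 mm above the worktop, then a neck 59 mm across up to its rim at 94 mm.
- jar1_mouth (a point): Centre of the mouth of jar 1, at the rim (94 mm above the worktop), 52 mm across; jar 1 stands at the -y end of the left stand. Sprung balls in the neck hold the lid: pulling it straight up takes about 6 to 12 N over the first 4 mm, then it is free.
- jar2_mouth (a point): Centre of the mouth of jar 2, at the rim (94 mm above the worktop), 52 mm across; jar 2 stands at the +y end of the left stand. Sprung balls in the neck hold the lid: pulling it straight up takes about 6 to 12 N over the first 4 mm, then it is free.
- jar3_mouth (a point): Centre of the mouth of jar 3, at the rim (94 mm above the worktop), 52 mm across; jar 3 stands at the -y end of the right stand. Sprung balls in the neck hold the lid: pulling it straight up takes about 6 to 12 N over the first 4 mm, then it is free.
- jar4_mouth (a point): Centre of the mouth of jar 4, at the rim (94 mm above the worktop), 52 mm across; jar 4 stands at the +y end of the right stand. Sprung balls in the neck hold the lid: pulling it straight up takes about 6 to 12 N over the first 4 mm, then it is free.
- lid1: Lid of jar 1 (absent: that jar is open already): bamboo disc 62 mm across, 10 mm thick, and below it a flared pale silicone plug, 50 mm across, 8 mm high; about 45 g. Origin: centre of the plug's underside; z up; the disc is 8 to 18 mm above the origin. On the jar the plug is in the mouth and the disc lies on the rim. In a pile the plug stands on the disc below: 18 mm a lid.
- lid2: Lid of jar 2 (absent: that jar is open already): bamboo disc 62 mm across, 10 mm thick, and below it a flared pale silicone plug, 50 mm across, 8 mm high; about 45 g. Origin: centre of the plug's underside; z up; the disc is 8 to 18 mm above the origin. On the jar the plug is in the mouth and the disc lies on the rim. In a pile the plug stands on the disc below: 18 mm a lid.
- lid3: Lid of jar 3 (absent: that jar is open already): bamboo disc 62 mm across, 10 mm thick, and below it a flared pale silicone plug, 50 mm across, 8 mm high; about 45 g. Origin: centre of the plug's underside; z up; the disc is 8 to 18 mm above the origin. On the jar the plug is in the mouth and the disc lies on the rim. In a pile the plug stands on the disc below: 18 mm a lid.
- lid4: Lid of jar 4 (absent: that jar is open already): bamboo disc 62 mm across, 10 mm thick, and below it a flared pale silicone plug, 50 mm across, 8 mm high; about 45 g. Origin: centre of the plug's underside; z up; the disc is 8 to 18 mm above the origin. On the jar the plug is in the mouth and the disc lies on the rim. In a pile the plug stands on the disc below: 18 mm a lid.
- lid_holder: Lid holder, loose, 1.3 kg. Round oak foot, 104 mm across, 10 mm thick; on it two curved black steel walls, on its +x and -x sides, up to 78 mm above the worktop, 74 mm apart inside. Towards +y and -y it is open, 46 mm wide, for fingers that hold a lid along the holder's y axis. Origin: centre of its underside; z up.
- holder_floor (a point): Centre of the lid holder's floor, 10 mm above the worktop. A pile of one to three such lids, some of them thicker, lies on it already; its top, 18 to 60 mm above this point, is not told. With more lids the pile may rise above the walls.
- tamper: Coffee tamper, loose: steel foot 54 mm across and 22 mm high, walnut grip above it, 34 mm across at most, total height 81 mm, about 0.32 kg. Origin: centre of its underside; z up through the grip.
- coffee_scoop: Brass coffee scoop, 42 x 82 x 25 mm, bystander. Origin: centre of its underside.
- kitchen_timer: Black and white twist timer, 63 mm across, 54 mm high, bystander. Origin: centre of its underside. It stands below the front edge of a wall cabinet (bottom 0.47 m above the worktop, with a door knob at its lower right) that arm and wrist must keep clear of: swing across in front of it close to the robot.
Mind the look-alikes: they are no part of the job. Leave any blue look-alike of the lid2 alone.

How it is judged:
On the way, in this order (a step that is already met when the one before it is completed fails the run):
1. every lid is off its jar and rests, let go, level and right side up, on the pile in the lid holder (horizontal distance between each of lid1, lid2, lid3, lid4 and lid_holder below 0.012 m and z of lid1 in the frame of lid_holder between 0.02 and 0.14 m and angle between each of lid1, lid2, lid3, lid4's own z axis and vertical below 0.1 rad and linear speed of each of lid1, lid2, lid3, lid4 below 0.02 m/s and contact force between each of lid1, lid2, lid3, lid4 and the fingers below 0.1 N and z of lid2 in the frame of lid_holder between 0.02 and 0.14 m and z of lid3 in the frame of lid_holder between 0.02 and 0.14 m and z of lid4 in the frame of lid_holder between 0.02 and 0.14 m), for 0.2 s.
2. the tamper stands, let go, upright on top of the pile (horizontal distance between tamper and lid_holder below 0.018 m and angle between tamper's own z axis and vertical below 0.1 rad and linear speed of tamper below 0.02 m/s and contact force between tamper and the fingers below 0.1 N and z of tamper in the frame of lid1 above 0.012 m and z of tamper in the frame of lid2 above 0.012 m and z of tamper in the frame of lid3 above 0.012 m and z of tamper in the frame of lid4 above 0.012 m), for 0.2 s.
At the end, for the whole second after the job is handed in: Every lid that was on a jar lies in the lid holder, right side up and level (within about 6 degrees), within 12 mm of its axis, and the tamper stands upright (within about 6 degrees) on top of all of them, within 18 mm of the holder's axis; everything is let go and at rest (all of step 1 and all of step 2); the robot touches nothing.
It fails at once if a lid or the tamper is dropped onto the pile (falls freely at more than 0.45 m/s, a fall of more than about 10 mm, while the holder stands still) (((horizontal distance between lid1 and lid_holder below 0.04 m and linear speed of lid1 above 0.45 m/s and contact force between lid1 and the fingers below 0.05 N) or (horizontal distance between lid2 and lid_holder below 0.04 m and linear speed of lid2 above 0.45 m/s and contact force between lid2 and the fingers below 0.05 N) or (horizontal distance between lid3 and lid_holder below 0.04 m and linear speed of lid3 above 0.45 m/s and contact force between lid3 and the fingers below 0.05 N) or (horizontal distance between lid4 and lid_holder below 0.04 m and linear speed of lid4 above 0.45 m/s and contact force between lid4 and the fingers below 0.05 N) or (horizontal distance between tamper and lid_holder below 0.04 m and linear speed of tamper above 0.45 m/s and contact force between tamper and the fingers below 0.05 N)) and linear speed of lid_holder below 0.1 m/s).
It fails at once if the pile or the holder is pressed hard (the contact forces on the holder add up to more than 90 N, some 18 N of it its own weight and the pile's) (contact force between lid_holder and anything else above 90 N).
It fails at once if the lid holder tips (angle between lid_holder's own z axis and vertical above 0.2 rad).
It fails at once if the scoop or the timer is moved more than 30 mm (distance of any of coffee_scoop, kitchen_timer from where it was at the start of the episode above 0.03 m).
Of lid1, lid2, lid3, lid4 only 3 to 4 are there at a start; the rules pass over those that are not, and their reading is None.
Of pile_a, pile_b, pile_c only 1 to 1 are there at a start; the rules pass over those that are not, and their reading is None.
At some moment in a run one of lid_holder may be knocked a few centimetres aside while the robot is not near it.
It also fails if it takes over 210 s, if anything falls off the work surface, if the arm or the gripper's body presses on something with over 40 N, if the wrist force passes 120 N, or if a joint passes its speed limit or range.

### The arm

A 6-joint arm with a two-finger parallel gripper is mounted at the origin on a cart in front of the work surface, level with it; the furniture and walls round the work are solid. World frame = base frame: x ahead of the robot, y to its left, z up, the work surface at z = 0. Lengths are in m, angles in rad, forces in N, time in s.
With the tool pointing down it reaches from about 0.35 to 0.775 m from the base axis. Payload 5.5 kg.
Tool frame: the origin (TCP) lies at the very end of the fingers, on their centre line; the grasp point (between the pads) lies 19 mm behind it; z points along the fingers, y is the line along which they close (so a half turn about z gives the same grasp; the last joint's range is limited). The gripper opens to 85 mm and grips with 20 to 120 N. Pads are 22 mm wide; open, the fingers measure 114 mm over their backs; the gripper's body (76 mm by 85 mm) begins 54 mm behind the grasp point. The pads swing forward as they close: fully open they stand 13 mm farther back than shut.
Start: joints at [-1.267, 0.313, 0.046, 1.304, 0, 1.431], TCP at [0.247, -0.519, 0.231] pointing down, gripper open.
Joint ranges: [-2.76, 2.76], [-0.86, 1.69], [-1.03, 1.26], [-2.2, 2.34], [-1.47, 1.5], [-3.14, 3.14]. Speed limits (rad/s): [2.57, 2.57, 3.14, 3.14, 3.14, 3.14].

### API

Orientations are given as a unit quaternion [w, x, y, z].
In Python, from workcell import env, read_camera, get_calibration gives the robot as it stands.
- The arm moves only by the tool jog_arm, never from a script. Its argument "motion" is one flat list of numbers, 7 for each row, row after row: the shift along the tool's x, y, z as a fraction of full scale, then the turn, a rotation vector about the tool's x, y, z as a fraction of full scale, then the opening, from 0 (shut) to 1 (fully open). In form: [x, y, z, wx, wy, wz, grip, x, y, z, wx, wy, wz, grip, ...]. A call has 1 to 12 rows; each row is the pose to reach, as a shift and turn from the pose commanded when the call began, along the tool's axes at that moment; what a row does not reach only later rows make up. Full scale, the value 1, is 0.2 m for a shift and 90 degrees for a turn. A row lasts 1/8 s, in which the tool goes at most 62.5 mm and 10.7 degrees, less where a joint would pass 70% of its speed; a pose out of reach is approached as far as the arm can. A call with a number of a shift or a turn outside -1 to 1 is refused whole. A call with a gripper value outside its range is refused whole. The fingers move at their own pace and stop on an object; "newtons" is the grip in N (left out, the last holds). Time passes only in rows, so rows that repeat a pose let the fingers close. It gives the time, the measured TCP pose, the force, the opening and the grip force at its end, in the units of the state.
- env.get_state(): the state, without advancing time (a new reading comes with each control period).
- read_camera(name): name is "scene" or "top" or "wrist"; returns the picture (420x560x3 uint8, red, green, blue); there is no depth.
- get_calibration(name): a dict with "fx", "fy", "cx", "cy" (pixels), "world_from_camera" (4x4, takes a point from camera to world coordinates). Camera axes: x right, y down, z forward; pixel columns grow to the right and rows downward; lengths in m; the calibration is good to about 2 mm. A picture is of the moment at which its call begins: read the wrist's pose just before it. get_calibration takes no time and is no camera call; for the wrist camera it gives the pose at the moment of the call.
- env.hand_in(): hands the job in; it is judged then, once.
The state is a dict: "clock": time; "joint_pos": joint angles; "qvel": joint speeds; "tau": joint torques, N m; "tcp_pos": TCP position; "orientation": TCP orientation; "wrist_force": force on the tool from outside, world axes, zero at the start; "ft_torque": the same for the moment, N m; "finger_gap": finger opening in m; "grip_force": force on a finger pad.
Only numpy, scipy, OpenCV 4.12 (cv2) and the standard library are available. Lean on these libraries where they do the work, as an engineer would, in place of code of your own. Each camera call takes 0.05 s, during which the arm holds its last target. There are 200 camera calls.

## Working session

There is one attempt and no reset: what is moved stays moved. The work goes in short steps, Python scripts to look and compute and a tool call to move; the robot and the scene stay as the last step left them, time stands still between calls to the robot, and variables do not carry over. Pictures are saved under pics/ and viewed, at most 14 in all, crops included, and the job is handed in when it is done.

Besides the shell and the picture viewer there is one more tool, called after ">>>" as a command line: name --argument value ..., lists and objects as JSON in quotes. jog_arm: Moves the arm, as the interface text tells. Shift numbers are shares of 0.2 m and turn numbers shares of 90 degrees, none past 1 either way. Its arguments: {"type":"object","properties":{"motion":{"type":"array","items":{"type":"number"}},"newtons":{"type":"number"}},"required":["motion"]}

```bash
ls; mkdir -p pics
python3 - <<'E'
from workcell import env, read_camera, get_calibration
import cv2
print(env.get_state())
for n in("scene","top","wrist"):
    c=get_calibration(n);print(n,c)
    cv2.imwrite(f"pics/{n}0.png",cv2.cvtColor(read_camera(n),cv2.COLOR_RGB2BGR))
E
```

```text
pics
{'clock': 0.0, 'joint_pos': array([-1.26660280e+00,  3.14006081e-01,  4.49727047e-02,  1.30361368e+00,
        5.94369232e-05,  1.43119169e+00]), 'qvel': array([ 6.46017031e-04,  7.21156190e-04, -1.02216019e-03, -1.29054335e-04,
        3.61845117e-04,  6.35111235e-05]), 'tau': array([ 2.30691339e-04, -4.80628002e+01,  2.98533225e+01,  1.95774453e-02,
       -2.12225450e-04, -7.56611030e-06]), 'tcp_pos': array([ 0.24673796, -0.51879707,  0.23040309]), 'orientation': array([-9.24676592e-04,  9.75480842e-01,  2.20082415e-01, -4.64486295e-05]), 'wrist_force': array([ 0.89147391,  0.42655897, -0.78524888]), 'ft_torque': array([0.02006318, 0.01932797, 0.0266955 ]), 'grip_force': 0.0, 'finger_gap': 0.0857061621223952}
scene {'fx': 515.9780355987457, 'fy': 515.9780355987457, 'cx': 284.4784008311071, 'cy': 203.5099992103665, 'world_from_camera': array([[ 0.69577761, -0.42704378,  0.57751807, -0.23104256],
       [-0.71799904, -0.43508878,  0.54330023, -0.77317426],
       [ 0.01925865, -0.79267355, -0.60934206,  0.74203455],
       [ 0.        ,  0.        ,  0.        ,  1.        ]])}
top {'fx': 431.7544210835801, 'fy': 431.7544210835801, 'cx': 272.16839463078287, 'cy': 207.88744871493532, 'world_from_camera': array([[-0.01926111, -0.99860184,  0.04922769,  0.34095025],
       [-0.99978036,  0.01964392,  0.00730438, -0.20554544],
       [-0.00826119, -0.04907619, -0.99876087,  0.98605443],
       [ 0.        ,  0.        ,  0.        ,  1.        ]])}
wrist {'fx': 302.97207924751575, 'fy': 302.97207924751575, 'cx': 281.05686154990764, 'cy': 210.10594204963348, 'world_from_camera': array([[ 0.42982196, -0.86895518, -0.2452957 ,  0.30925188],
       [-0.90291282, -0.41402749, -0.11545422, -0.49113782],
       [-0.00123462,  0.27110539, -0.96254888,  0.37224038],
       [ 0.        ,  0.        ,  0.        ,  1.        ]])}
```

View pics/scene0.png

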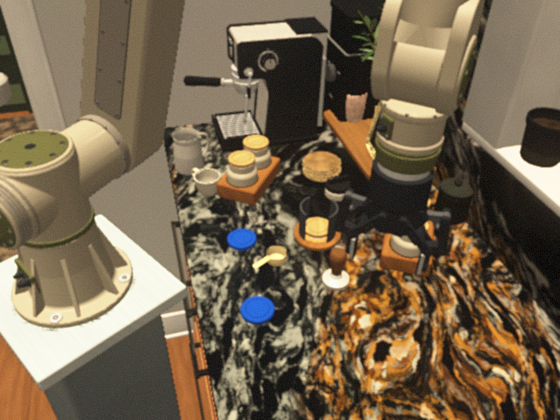

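View pics/top0.png

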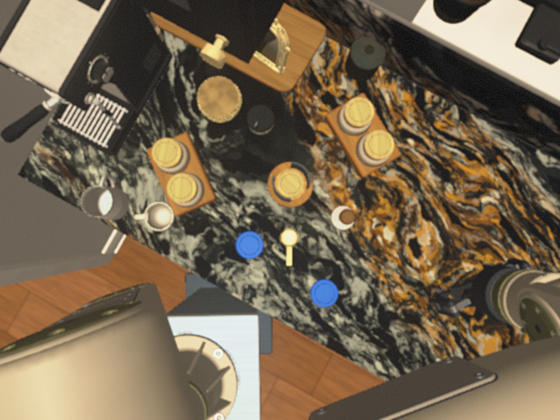

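Run:
```python
import cv2
im=cv2.imread("pics/top0.png")
cv2.imwrite("pics/top0c.png",cv2.resize(im[65:265,140:406],None,fx=3,fy=3,interpolation=cv2.INTER_CUBIC)[:600,:800])
```

```text
(no output)
```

View pics/top0c.png

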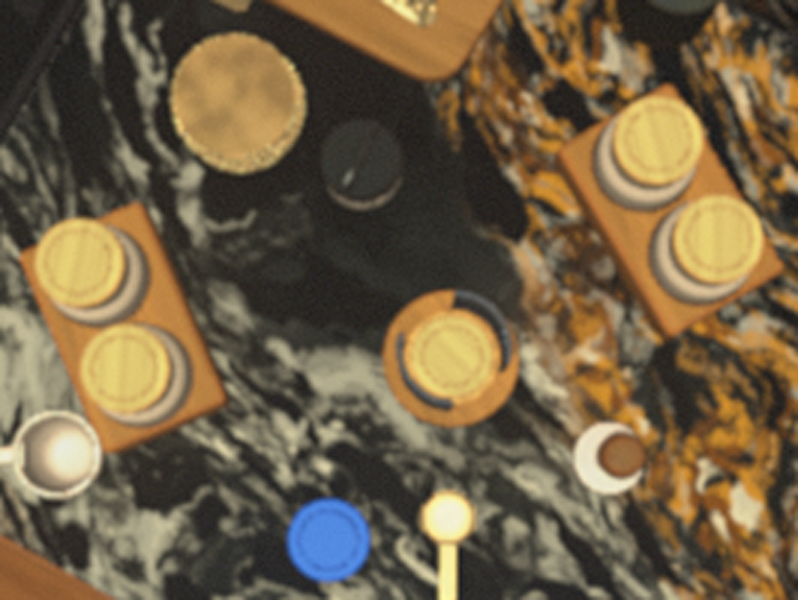

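View pics/wrist0.png

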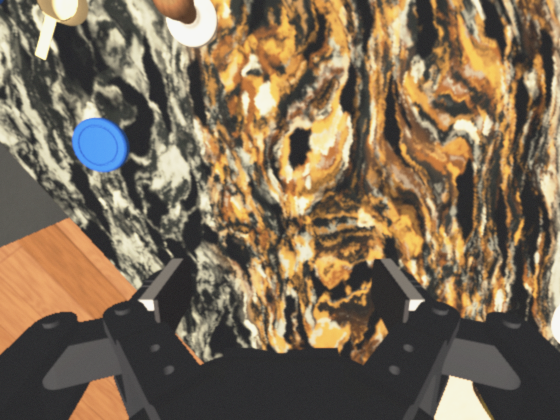

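```bash
cat > h.py <<'E'
import numpy as np, cv2
from scipy.spatial.transform import Rotation as R
from workcell import env, read_camera, get_calibration
def ray(c,u,v):
    T=c["world_from_camera"];d=T[:3,:3]@[(u-c["cx"])/c["fx"],(v-c["cy"])/c["fy"],1]
    return T[:3,3],d
def onz(c,u,v,z):
    o,d=ray(c,u,v);return o+d*(z-o[2])/d[2]
def proj(c,p):
    T=c["world_from_camera"];q=T[:3,:3].T@(np.array(p)-T[:3,3]);return c["fx"]*q[0]/q[2]+c["cx"],c["fy"]*q[1]/q[2]+c["cy"]
def tri(obs):
    A=0;b=0
    for c,u,v in obs:
        o,d=ray(c,u,v);d=d/np.linalg.norm(d);M=np.eye(3)-np.outer(d,d);A=A+M;b=b+M@o
    return np.linalg.solve(A,b)
def rot():
    s=env.get_state();q=s["orientation"];return s["tcp_pos"],R.from_quat([q[1],q[2],q[3],q[0]])
def togo(p,yaw=None):
    "shift (fractions) in tool axes to TCP p, and turn fractions to point down with tool y along heading yaw (mod pi)"
    t,r=rot();s=r.inv().apply(np.array(p)-t)/0.2
    out=[s.round(4)]
    if yaw is not None:
        best=None
        for k in(0,np.pi):
            y=np.array([np.cos(yaw+k),np.sin(yaw+k),0]);z=np.array([0,0,-1.]);x=np.cross(y,z)
            rv=(r.inv()*R.from_matrix(np.c_[x,y,z])).as_rotvec()/(np.pi/2)
            out.append(rv.round(3))
    return out
def snap(n,f):
    c=get_calibration(n);im=cv2.cvtColor(read_camera(n),cv2.COLOR_RGB2BGR);cv2.imwrite(f"pics/{f}.png",im);return c,im
E
python3 - <<'E'
from h import *
np.set_printoptions(precision=4,suppress=True)
t=get_calibration("top");s=get_calibration("scene")
for n,u,v,z in[("A",166.7,152.7,.104),("B",182.3,188.3,.104),("C",359.3,112,.104),("D",379,144.7,.104),("hold",290.3,184.3,.01),("pile",291,183.3,.05),("tamp",342,217.3,.01),("tamptop",348,216,.08),("timer",260,119,.054),("scoop",289,245,.02),("blue1",249.5,245,.01),("blue2",324,293,.01),("wallR",457/3+140,295/3+65,.078),("wallR2",508/3+140,368/3+65,.078),("wallL",400/3+140,337/3+65,.078),("wallL2",447/3+140,407/3+65,.078)]:
    p=onz(t,u,v,z);print(n,p,np.hypot(*p[:2]).round(3),np.round(proj(s,p)))
E
```

```text
A [0.5027 0.0162 0.104 ] 0.503 [256. 141.]
B [ 0.4283 -0.0153  0.104 ] 0.429 [242. 157.]
C [ 0.5791 -0.3828  0.104 ] 0.694 [415. 199.]
D [ 0.5102 -0.4212  0.104 ] 0.662 [413. 222.]
hold [ 0.4418 -0.2406  0.01  ] 0.503 [317. 232.]
pile [ 0.4398 -0.2407  0.05  ] 0.501 [318. 218.]
tamp [ 0.3647 -0.3557  0.01  ] 0.509 [336. 277.]
tamptop [ 0.3655 -0.3575  0.08  ] 0.511 [340. 251.]
timer [ 0.5817 -0.1759  0.054 ] 0.608 [337. 177.]
scoop [ 0.305  -0.2344  0.02  ] 0.385 [271. 257.]
blue1 [ 0.3063 -0.1457  0.01  ] 0.339 [242. 240.]
blue2 [ 0.196  -0.3108  0.01  ] 0.367 [258. 311.]
wallR [ 0.4792 -0.2434  0.078 ] 0.537 [332. 200.]
wallR2 [ 0.4269 -0.2781  0.078 ] 0.509 [328. 218.]
wallL [ 0.4503 -0.2026  0.078 ] 0.494 [309. 198.]
wallL2 [ 0.4002 -0.2347  0.078 ] 0.464 [304. 214.]
```

Run:
```python
from h import *
print(togo([.44,-.43,.25],np.radians(-61)))
t=get_calibration("top");s=get_calibration("scene")
for u,v in[(213,50),(150,14),(265,78)]:
  p=onz(t,u,v,.48);print(p,proj(s,p))
```

```text
[array([ 1.0636,  0.0131, -0.0968]), array([-0.001, -0.   , -0.04 ]), array([-0.00e+00,  1.00e-03,  1.96e+00])]
[ 0.5563742 -0.1347097  0.48     ] (np.float64(329.7823280535732), np.float64(-14.595715625599496))
[ 0.60224895 -0.05940912  0.48      ] (np.float64(315.7052133809857), np.float64(-26.56395951649077))
[ 0.52095604 -0.19629008  0.48      ] (np.float64(343.6032366614032), np.float64(-3.7178016788022887))
```

>>> jog_arm --motion '[0.3, 0, -0.05, 0, 0, -0.04, 1, 0.6, 0, -0.1, 0, 0, -0.04, 1, 0.9, 0.01, -0.1, 0, 0, -0.04, 1, 1, 0.01, -0.1, 0, 0, -0.04, 1, 1, 0.01, -0.1, 0, 0, -0.04, 1, 1, 0.01, -0.1, 0, 0, -0.04, 1]' --newtons 40

```text
clock: 0.9
tcp_pos: [0.4274, -0.4357, 0.251]
orientation: [-0.0, 0.968, 0.25, -0.0]
wrist_force: [-0.1, -0.6, -0.1]
finger_gap: 0.0853
grip_force: 0.0
```

Run:
```python
from h import *
c,im=snap("wrist","w1");np.save("w1.npy",c["world_from_camera"])
print(proj(c,[.5791,-.3828,.104]),proj(c,[.5102,-.4212,.104]),proj(c,[.4398,-.2407,.05]))
print(togo([.5102,-.4212,.13],np.radians(-61)))
```

```text
(np.float64(311.8126386911371), np.float64(12.635577972509367)) (np.float64(309.6094581493367), np.float64(111.75039949062442)) (np.float64(123.66052515834212), np.float64(87.99351574224487))
[array([0.3997, 0.1368, 0.6053]), array([-0.   ,  0.   , -0.001]), array([1.000e-03, 1.000e-03, 1.999e+00])]
```

View pics/w1.png

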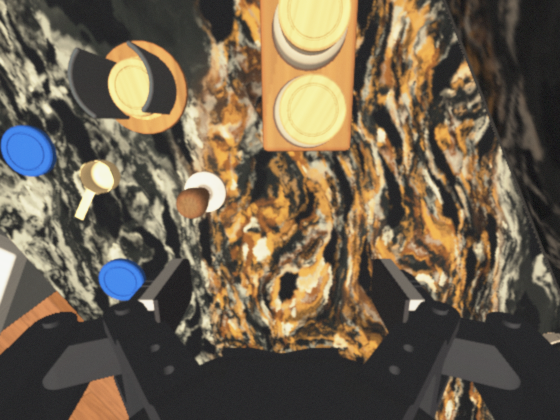

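Run:
```python
from h import *
np.set_printoptions(precision=4,suppress=True)
t=get_calibration("top");s=get_calibration("scene");w=get_calibration("wrist")
D=tri([(t,379,144.7),(w,310,107.5)]);C=tri([(t,359.3,112),(w,314,16)]);P=tri([(t,291,182.7),(w,128,88)])
print(D,onz(w,310,107.5,.104),C,onz(w,314,16,.104),P,tri([(t,291,182.7),(w,128,88),(s,317,226)]))
print(tri([(t,348,216),(w,191,205)]))
D=(D+onz(w,310,107.5,.104))/2
for k in(.13,.08):print(togo([D[0],D[1],k],np.radians(-61)))
im=cv2.imread("pics/scene0.png");cv2.imwrite("pics/s0c.png",cv2.resize(im[190:290,270:450],None,fx=4,fy=4,interpolation=cv2.INTER_CUBIC))
```

```text
[ 0.512  -0.4209  0.1022] [ 0.5133 -0.42    0.104 ] [ 0.5821 -0.3853  0.0912] [ 0.5777 -0.386   0.104 ] [ 0.4414 -0.2412  0.0426] [ 0.4407 -0.2393  0.0293]
[ 0.3657 -0.359   0.0717]
[array([0.4125, 0.1395, 0.6053]), array([-0.   ,  0.   , -0.001]), array([0.001, 0.001, 1.999])]
[array([0.4126, 0.1396, 0.8553]), array([-0.   ,  0.   , -0.001]), array([0.001, 0.001, 1.999])]
```

View pics/s0c.png

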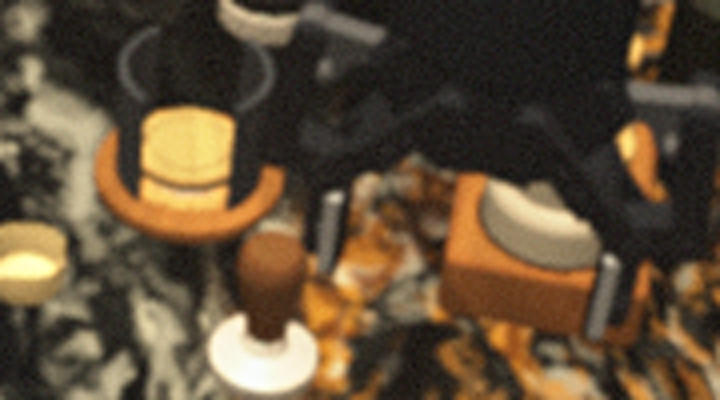

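>>> jog_arm --motion '[0.21, 0.07, 0.1, 0, 0, 0, 1, 0.413, 0.139, 0.3, 0, 0, 0, 1, 0.413, 0.139, 0.5, 0, 0, 0, 1, 0.413, 0.139, 0.6, 0, 0, 0, 1, 0.413, 0.139, 0.7, 0, 0, 0, 1, 0.413, 0.139, 0.8, 0, 0, 0, 1, 0.413, 0.139, 0.855, 0, 0, 0, 1, 0.413, 0.139, 0.855, 0, 0, 0, 1, 0.413, 0.139, 0.855, 0, 0, 0, 1]'

```text
clock: 2.08
tcp_pos: [0.5142, -0.4203, 0.0813]
orientation: [0.001, 0.968, 0.25, 0.0]
wrist_force: [-0.4, -0.1, 0.5]
finger_gap: 0.0853
grip_force: 0.0
```

Run:
```python
from h import *
c,im=snap("wrist","w2");print(env.get_state()["wrist_force"],togo([.5127,-.4205,.08],np.radians(-61)))
```

```text
[ 0.17041943 -0.31816565  0.86674484] [array([-0.0079, -0.003 ,  0.0072]), array([ 0.001, -0.   ,  0.   ]), array([ 0.   ,  0.002, -2.   ])]
```

View pics/w2.png

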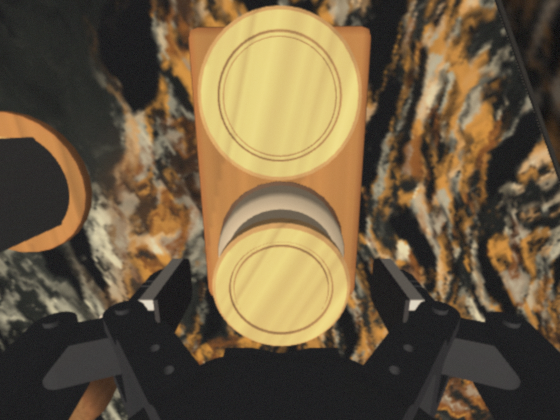

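Run:
```python
from h import *
c=get_calibration("wrist");print(onz(c,282,285,.104),onz(c,281,93,.104),rot()[0],onz(c,0,181,.01))
```

```text
[ 0.51578218 -0.42174978  0.104     ] [ 0.58467264 -0.38301315  0.104     ] [ 0.51437249 -0.42025854  0.0814499 ] [ 0.44444047 -0.23278679  0.01      ]
```

>>> jog_arm --motion '[-0.006, 0, 0.005, 0, 0, 0, 0.6, -0.006, 0, 0.005, 0, 0, 0, 0.5, -0.006, 0, 0.005, 0, 0, 0, 0.4, -0.006, 0, 0.005, 0, 0, 0, 0.4, -0.006, 0, 0.005, 0, 0, 0, 0.4]' --newtons 50

```text
clock: 2.75
tcp_pos: [0.5134, -0.4205, 0.0804]
orientation: [0.001, 0.968, 0.251, 0.0]
wrist_force: [-0.6, -0.1, 6.1]
finger_gap: 0.0603
grip_force: 54.1
```

>>> jog_arm --motion '[0, 0, -0.01, 0, 0, 0, 0.4, 0, 0, -0.02, 0, 0, 0, 0.4, 0, 0, -0.03, 0, 0, 0, 0.4, 0, 0, -0.05, 0, 0, 0, 0.4, 0, 0, -0.1, 0, 0, 0, 0.4, 0, 0, -0.2, 0, 0, 0, 0.4, 0, 0, -0.4, 0, 0, 0, 0.4, 0, 0, -0.5, 0, 0, 0, 0.4, 0, 0, -0.5, 0, 0, 0, 0.4]'

```text
clock: 3.88
tcp_pos: [0.514, -0.4209, 0.1824]
orientation: [0.002, 0.968, 0.251, 0.001]
wrist_force: [-0.9, -0.1, -1.0]
finger_gap: 0.0598
grip_force: 56.3
```

Run:
```python
from h import *
np.set_printoptions(suppress=True)
print(env.get_state()["wrist_force"],togo([.41,-.28,.17],np.radians(33)))
c,im=snap("wrist","w3")
c,i2=snap("top","t3")
cv2.imwrite("pics/j3.png",np.hstack([cv2.resize(im,(400,300)),cv2.resize(i2[130:240,220:366],(400,300))]))
```

```text
[-0.94276419 -0.08830991 -0.9573066 ] [array([-0.1128, -0.8687,  0.0579]), array([ 0.003,  0.002, -1.044]), array([ 0.002, -0.003,  0.956])]
```

View pics/j3.png

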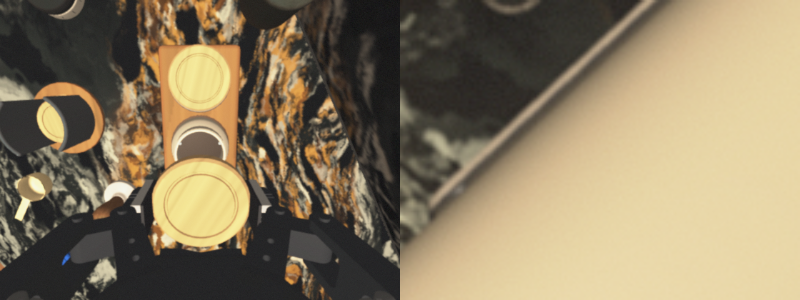

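>>> jog_arm --motion '[-0.03, -0.2, -0.05, 0, 0, -0.12, 0.4, -0.05, -0.4, -0.05, 0, 0, -0.24, 0.4, -0.08, -0.6, -0.05, 0, 0, -0.36, 0.4, 0.13, -0.73, -0.05, 0, 0, -0.48, 0.4, 0.13, -0.73, -0.05, 0, 0, -0.6, 0.4, 0.13, -0.73, -0.05, 0, 0, -0.72, 0.4, 0.13, -0.73, -0.05, 0, 0, -0.84, 0.4, 0.13, -0.73, -0.05, 0, 0, -0.96, 0.4, 0.13, -0.73, -0.05, 0, 0, -1, 0.4, 0.13, -0.73, -0.05, 0, 0, -1, 0.4]'

```text
clock: 5.22
tcp_pos: [0.4642, -0.2792, 0.1879]
orientation: [-0.001, 0.508, 0.862, 0.0]
wrist_force: [-0.1, 0.2, -0.2]
finger_gap: 0.06
grip_force: 56.3
```

Run:
```python
from h import *
np.set_printoptions(suppress=True)
c,im=snap("wrist","w4");print(env.get_state()["wrist_force"],c["world_from_camera"][:3,3],togo([.4418,-.2410,.1],np.radians(33)))
print(rot()[0],proj(c,[.4418,-.2410,.01]))
```

```text
[0.05734953 0.14539583 0.21106876] [ 0.43108698 -0.22068786  0.32983768] [array([ 0.2211, -0.0055,  0.4412]), array([-0.   , -0.001, -0.045]), array([-0.002,  0.001,  1.955])]
[ 0.46430517 -0.27928627  0.18815664] (np.float64(280.5477577675257), np.float64(147.95973026101353))
```

View pics/w4.png

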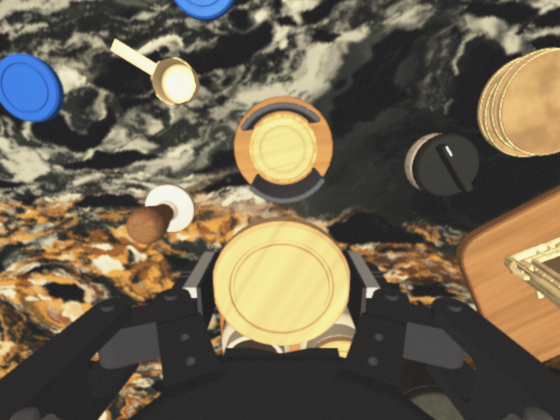

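Run:
```python
from h import *
np.set_printoptions(suppress=True)
c=get_calibration("wrist")
print(onz(c,283,147,.01),onz(c,283,147,.05))
for p in([.443,-.2395,.13],[.443,-.2395,.07]): print(togo(p,np.radians(33))[:2])
```

```text
[ 0.44376539 -0.23907946  0.01      ] [ 0.44219511 -0.23678785  0.05      ]
[array([0.225 , 0.0033, 0.2912]), array([-0.   , -0.001, -0.045])]
[array([0.2244, 0.0036, 0.5912]), array([-0.   , -0.001, -0.045])]
```

>>> jog_arm --motion '[0.1, 0, 0.1, 0, 0, -0.04, 0.4, 0.216, 0.003, 0.2, 0, 0, -0.045, 0.4, 0.216, 0.003, 0.35, 0, 0, -0.045, 0.4, 0.216, 0.003, 0.5, 0, 0, -0.045, 0.4, 0.216, 0.003, 0.56, 0, 0, -0.045, 0.4, 0.216, 0.003, 0.56, 0, 0, -0.045, 0.4, 0.216, 0.003, 0.56, 0, 0, -0.045, 0.4]'

```text
clock: 6.15
tcp_pos: [0.4452, -0.2423, 0.0783]
orientation: [0.001, 0.477, 0.879, -0.0]
wrist_force: [-0.5, 0.7, -1.3]
finger_gap: 0.0602
grip_force: 56.3
```

>>> jog_arm --motion '[0, 0, 0.01, 0, 0, 0, 0.4, 0, 0, 0.02, 0, 0, 0, 0.4, 0, 0, 0.03, 0, 0, 0, 0.4, 0, 0, 0.04, 0, 0, 0, 0.4, 0, 0, 0.04, 0, 0, 0, 0.4]'

```text
clock: 6.78
tcp_pos: [0.4443, -0.2416, 0.0691]
orientation: [-0.0, 0.477, 0.879, 0.0]
wrist_force: [-0.0, 0.3, -0.4]
finger_gap: 0.0601
grip_force: 56.3
```

>>> jog_arm --motion '[0, 0, 0.008, 0, 0, 0, 0.4, 0, 0, 0.016, 0, 0, 0, 0.4, 0, 0, 0.025, 0, 0, 0, 0.4, 0, 0, 0.025, 0, 0, 0, 0.4]'

```text
clock: 7.28
tcp_pos: [0.4444, -0.2417, 0.0641]
orientation: [-0.0, 0.477, 0.879, 0.0]
wrist_force: [0.9, -0.2, -0.6]
finger_gap: 0.06
grip_force: 56.3
```

>>> jog_arm --motion '[0, 0, 0.008, 0, 0, 0, 0.4, 0, 0, 0.015, 0, 0, 0, 0.4, 0, 0, 0.02, 0, 0, 0, 0.4, 0, 0, 0.02, 0, 0, 0, 0.4]'

```text
clock: 7.78
tcp_pos: [0.4444, -0.2417, 0.0602]
orientation: [-0.0, 0.477, 0.879, -0.0]
wrist_force: [1.4, -0.1, 0.0]
finger_gap: 0.0602
grip_force: 56.3
```

>>> jog_arm --motion '[0, 0, 0.008, 0, 0, 0, 0.4, 0, 0, 0.015, 0, 0, 0, 0.4, 0, 0, 0.02, 0, 0, 0, 0.4, 0, 0, 0.02, 0, 0, 0, 0.4]'

```text
clock: 8.28
tcp_pos: [0.4444, -0.2417, 0.0562]
orientation: [-0.0, 0.477, 0.879, -0.0]
wrist_force: [-0.0, -0.7, 0.0]
finger_gap: 0.0599
grip_force: 56.3
```

>>> jog_arm --motion '[0, 0, 0.008, 0, 0, 0, 0.4, 0, 0, 0.015, 0, 0, 0, 0.4, 0, 0, 0.02, 0, 0, 0, 0.4, 0, 0, 0.02, 0, 0, 0, 0.4]'

```text
clock: 8.78
tcp_pos: [0.4444, -0.2417, 0.0522]
orientation: [-0.0, 0.477, 0.879, -0.0]
wrist_force: [-0.1, -0.3, -0.7]
finger_gap: 0.0599
grip_force: 56.3
```

>>> jog_arm --motion '[0, 0, 0.008, 0, 0, 0, 0.4, 0, 0, 0.015, 0, 0, 0, 0.4, 0, 0, 0.02, 0, 0, 0, 0.4, 0, 0, 0.02, 0, 0, 0, 0.4]'

```text
clock: 9.28
tcp_pos: [0.4444, -0.2417, 0.0482]
orientation: [-0.0, 0.477, 0.879, -0.0]
wrist_force: [1.0, -1.3, -0.1]
finger_gap: 0.06
grip_force: 56.3
```

>>> jog_arm --motion '[0, 0, 0.008, 0, 0, 0, 0.4, 0, 0, 0.015, 0, 0, 0, 0.4, 0, 0, 0.02, 0, 0, 0, 0.4, 0, 0, 0.02, 0, 0, 0, 0.4]'

```text
clock: 9.78
tcp_pos: [0.4444, -0.2417, 0.0442]
orientation: [-0.0, 0.477, 0.879, -0.0]
wrist_force: [0.7, -0.7, -0.7]
finger_gap: 0.0597
grip_force: 56.3
```

>>> jog_arm --motion '[0, 0, 0.008, 0, 0, 0, 0.4, 0, 0, 0.015, 0, 0, 0, 0.4, 0, 0, 0.02, 0, 0, 0, 0.4, 0, 0, 0.02, 0, 0, 0, 0.4]'

```text
clock: 10.28
tcp_pos: [0.4444, -0.2417, 0.0402]
orientation: [-0.0, 0.477, 0.879, -0.0]
wrist_force: [-0.4, 0.5, -0.2]
finger_gap: 0.0599
grip_force: 56.3
```

>>> jog_arm --motion '[0, 0, 0.005, 0, 0, 0, 0.4, 0, 0, 0.01, 0, 0, 0, 0.4, 0, 0, 0.015, 0, 0, 0, 0.4, 0, 0, 0.015, 0, 0, 0, 0.4]'

```text
clock: 10.78
tcp_pos: [0.4444, -0.2417, 0.0372]
orientation: [-0.0, 0.477, 0.879, -0.0]
wrist_force: [-0.7, 0.1, -0.5]
finger_gap: 0.0599
grip_force: 56.3
```

>>> jog_arm --motion '[0, 0, 0.005, 0, 0, 0, 0.4, 0, 0, 0.01, 0, 0, 0, 0.4, 0, 0, 0.015, 0, 0, 0, 0.4, 0, 0, 0.015, 0, 0, 0, 0.4]'

```text
clock: 11.28
tcp_pos: [0.4444, -0.2417, 0.0342]
orientation: [-0.0, 0.477, 0.879, -0.0]
wrist_force: [-0.9, 0.1, -0.8]
finger_gap: 0.06
grip_force: 56.3
```

>>> jog_arm --motion '[0, 0, 0.005, 0, 0, 0, 0.4, 0, 0, 0.01, 0, 0, 0, 0.4, 0, 0, 0.015, 0, 0, 0, 0.4, 0, 0, 0.015, 0, 0, 0, 0.4]'

```text
clock: 11.78
tcp_pos: [0.4444, -0.2417, 0.0312]
orientation: [-0.0, 0.477, 0.879, -0.0]
wrist_force: [0.1, -0.4, -0.8]
finger_gap: 0.0601
grip_force: 56.3
```

>>> jog_arm --motion '[0, 0, 0.005, 0, 0, 0, 0.4, 0, 0, 0.01, 0, 0, 0, 0.4, 0, 0, 0.015, 0, 0, 0, 0.4, 0, 0, 0.015, 0, 0, 0, 0.4]'

```text
clock: 12.28
tcp_pos: [0.4444, -0.2417, 0.0282]
orientation: [-0.0, 0.477, 0.879, -0.0]
wrist_force: [-0.2, -0.1, -1.1]
finger_gap: 0.0605
grip_force: 56.3
```

>>> jog_arm --motion '[0, 0, 0.005, 0, 0, 0, 0.4, 0, 0, 0.01, 0, 0, 0, 0.4, 0, 0, 0.015, 0, 0, 0, 0.4, 0, 0, 0.015, 0, 0, 0, 0.4]'

```text
clock: 12.78
tcp_pos: [0.4444, -0.2417, 0.0252]
orientation: [-0.0, 0.477, 0.879, -0.0]
wrist_force: [0.1, -0.3, -0.5]
finger_gap: 0.0602
grip_force: 56.3
```

>>> jog_arm --motion '[0, 0, 0.005, 0, 0, 0, 0.4, 0, 0, 0.01, 0, 0, 0, 0.4, 0, 0, 0.01, 0, 0, 0, 0.4]'

```text
clock: 13.15
tcp_pos: [0.4444, -0.2417, 0.0232]
orientation: [-0.0, 0.477, 0.879, -0.0]
wrist_force: [-0.4, -0.3, -1.0]
finger_gap: 0.0605
grip_force: 56.3
```

>>> jog_arm --motion '[0, 0, 0.005, 0, 0, 0, 0.4, 0, 0, 0.01, 0, 0, 0, 0.4, 0, 0, 0.01, 0, 0, 0, 0.4]'

```text
clock: 13.52
tcp_pos: [0.4449, -0.2419, 0.0219]
orientation: [0.001, 0.477, 0.879, 0.0]
wrist_force: [-0.2, 1.5, 5.9]
finger_gap: 0.06
grip_force: 58.4
```

Run:
```python
from h import *
c,im=snap("wrist","w5");c2,s=snap("scene","s5")
cv2.imwrite("pics/j5.png",np.hstack([cv2.resize(im,(440,330)),cv2.resize(s[180:270,265:363],(360,330))]))
print(env.get_state()["wrist_force"],env.get_state()["ft_torque"])
```

```text
[-1.15151902  0.86671893  6.06274472] [0.29695243 0.01223193 0.02752227]
```

View pics/j5.png

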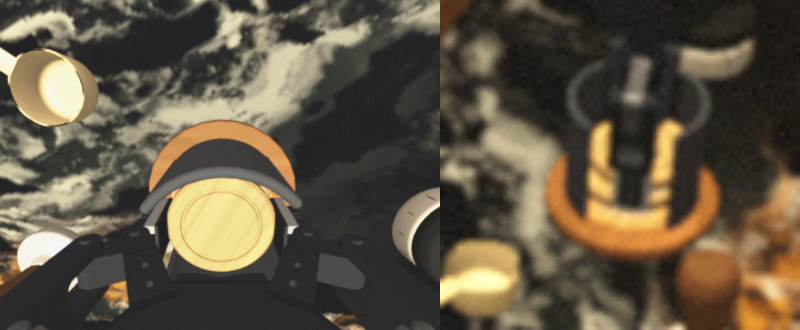

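>>> jog_arm --motion '[0, 0, 0, 0, 0, 0, 0.85, 0, 0, 0, 0, 0, 0, 1, 0, 0, 0, 0, 0, 0, 1, 0, 0, 0, 0, 0, 0, 1, 0, 0, -0.05, 0, 0, 0, 1, 0, 0, -0.2, 0, 0, 0, 1, 0, 0, -0.4, 0, 0, 0, 1, 0, 0, -0.6, 0, 0, 0, 1, 0, 0, -0.8, 0, 0, 0, 1, -0.15, 0, -0.8, 0, 0, 0, 1, -0.225, 0, -0.8, 0, 0, 0, 1, -0.225, 0, -0.8, 0, 0, 0, 1]'

```text
clock: 15.12
tcp_pos: [0.4689, -0.2798, 0.1807]
orientation: [-0.001, 0.477, 0.879, 0.0]
wrist_force: [-0.4, 0.6, -0.2]
finger_gap: 0.0856
grip_force: 0.0
```

Run:
```python
from h import *
np.set_printoptions(suppress=True)
c,im=snap("wrist","w6");cv2.imwrite("pics/w6c.png",im[60:360])
print(env.get_state()["wrist_force"],togo([.56,-.40,.18],np.radians(-61)))
```

```text
[-0.34428254  0.96373977 -0.39625876] [array([-0.7571,  0.0542,  0.0002]), array([-0.002, -0.001,  1.045]), array([ 0.001, -0.002, -0.955])]
```

View pics/w6c.png

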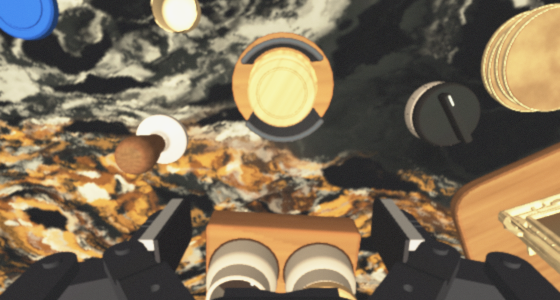

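>>> jog_arm --motion '[-0.15, 0.01, 0, 0, 0, 0.11, 1, -0.3, 0.02, 0, 0, 0, 0.22, 1, -0.5, 0.03, 0, 0, 0, 0.33, 1, -0.65, 0.04, 0, 0, 0, 0.44, 1, -0.757, 0.054, 0, 0, 0, 0.55, 1, -0.757, 0.054, 0, 0, 0, 0.66, 1, -0.757, 0.054, 0, 0, 0, 0.77, 1, -0.757, 0.054, 0, 0, 0, 0.88, 1, -0.757, 0.054, 0, 0, 0, 0.99, 1, -0.757, 0.054, 0, 0, 0, 1, 1, -0.757, 0.054, 0, 0, 0, 1, 1]'

```text
clock: 16.55
tcp_pos: [0.5604, -0.3998, 0.1809]
orientation: [-0.001, 0.958, 0.286, -0.0]
wrist_force: [-0.4, -1.0, -0.8]
finger_gap: 0.0855
grip_force: 0.0
```

```bash
cat >> h.py <<'E'
def lids(im,rmin,rmax):
    "centres of bamboo-coloured (yellow) discs by colour mask + ellipse fit"
    h=cv2.cvtColor(im,cv2.COLOR_BGR2HSV);m=cv2.inRange(h,(20,70,150),(33,200,255));m=cv2.morphologyEx(m,cv2.MORPH_OPEN,np.ones((5,5)))
    o=[]
    for k in cv2.findContours(m,cv2.RETR_EXTERNAL,cv2.CHAIN_APPROX_NONE)[0]:
        k=cv2.convexHull(k)
        if len(k)>5 and cv2.contourArea(k)>3.1*rmin**2:o.append(np.round(cv2.fitEllipse(k)[0]+cv2.fitEllipse(k)[1],1))
    return o
E
python3 - <<'E'
from h import *
np.set_printoptions(suppress=True)
print("ref w6",lids(cv2.imread("pics/w6.png"),20,99), "w2",lids(cv2.imread("pics/w2.png"),20,99))
c,im=snap("wrist","w7");print(rot()[0])
for l in lids(im,20,99):print(l,onz(c,l[0],l[1],.104))
print(togo([.5835,-.385,.08],np.radians(-61)))
E
```

```text
ref w6 [array([281.8, 147.4,  70.3,  76.2])] w2 [array([280.6, 286.3, 117.1, 131.6]), array([279.1,  92.8, 157.5, 167.3])]
[ 0.56049445 -0.39997783  0.18106986]
[ 67.9 211.7  37.7  64.5] [ 0.47775602 -0.26430011  0.104     ]
[277.1 180.   82.4  84.3] [ 0.58415802 -0.3825757   0.104     ]
[array([0.1373, 0.0007, 0.5053]), array([-0.   ,  0.   ,  0.047]), array([-0.   , -0.001, -1.953])]
```

>>> jog_arm --motion '[0.14, -0.002, 0.1, 0, 0, 0.047, 1, 0.14, -0.002, 0.25, 0, 0, 0.047, 1, 0.14, -0.002, 0.4, 0, 0, 0.047, 1, 0.14, -0.002, 0.505, 0, 0, 0.047, 1, 0.14, -0.002, 0.505, 0, 0, 0.047, 1, 0.14, -0.002, 0.505, 0, 0, 0.047, 1, 0.14, -0.002, 0.505, 0, 0, 0.047, 0.6, 0.14, -0.002, 0.505, 0, 0, 0.047, 0.4, 0.14, -0.002, 0.505, 0, 0, 0.047, 0.4, 0.14, -0.002, 0.505, 0, 0, 0.047, 0.4, 0.14, -0.002, 0.505, 0, 0, 0.047, 0.4]' --newtons 50

```text
clock: 17.98
tcp_pos: [0.5831, -0.3826, 0.0823]
orientation: [-0.001, 0.968, 0.25, -0.0]
wrist_force: [-4.7, 8.1, 8.2]
finger_gap: 0.0601
grip_force: 53.1
```

>>> jog_arm --motion '[0, 0, -0.01, 0, 0, 0, 0.4, 0, 0, -0.02, 0, 0, 0, 0.4, 0, 0, -0.03, 0, 0, 0, 0.4, 0, 0, -0.05, 0, 0, 0, 0.4, 0, 0, -0.1, 0, 0, 0, 0.4, 0, 0, -0.2, 0, 0, 0, 0.4, 0, 0, -0.4, 0, 0, 0, 0.4, 0, 0, -0.54, 0, 0, 0, 0.4, 0, 0, -0.54, 0, 0, 0, 0.4, 0, 0, -0.54, 0, 0, 0, 0.4]'

```text
clock: 19.23
tcp_pos: [0.5842, -0.3854, 0.1886]
orientation: [0.001, 0.969, 0.249, 0.0]
wrist_force: [-0.8, -0.4, -0.6]
finger_gap: 0.0601
grip_force: 56.0
```

Run:
```python
from h import *
np.set_printoptions(suppress=True)
print(env.get_state()["wrist_force"],togo([.4685,-.2795,.188],np.radians(33)))
c,im=snap("wrist","w8");print(lids(im,20,99),lids(cv2.imread("pics/w3.png"),20,99))
```

```text
[-0.78230206 -0.43130249 -0.61096725] [array([-0.2516, -0.7427,  0.0019]), array([ 0.001,  0.001, -1.046]), array([ 0.001, -0.001,  0.954])]
[array([ 83.5, 250.9,  34.9,  58.5]), array([280.3, 281.3, 120.2, 133.7])] [array([280.5, 285.3, 119.5, 134.5]), array([ 70.7, 171.7,  31.8,  57.4]), array([278.6, 108.6,  86.1,  90.1])]
```

>>> jog_arm --motion '[-0.06, -0.15, 0, 0, 0, -0.11, 0.4, -0.12, -0.3, 0, 0, 0, -0.22, 0.4, -0.18, -0.45, 0, 0, 0, -0.33, 0.4, -0.25, -0.6, 0, 0, 0, -0.44, 0.4, -0.25, -0.742, 0, 0, 0, -0.55, 0.4, -0.25, -0.742, 0, 0, 0, -0.66, 0.4, -0.25, -0.742, 0, 0, 0, -0.77, 0.4, -0.25, -0.742, 0, 0, 0, -0.88, 0.4, -0.25, -0.742, 0, 0, 0, -0.99, 0.4, -0.25, -0.742, 0, 0, 0, -1, 0.4, -0.25, -0.742, 0, 0, 0, -1, 0.4, -0.25, -0.742, 0, 0, 0, -1, 0.4]'

```text
clock: 20.78
tcp_pos: [0.4685, -0.2789, 0.188]
orientation: [-0.0, 0.509, 0.861, -0.0]
wrist_force: [-0.0, -0.5, 0.9]
finger_gap: 0.0596
grip_force: 56.1
```

```bash
cat >> h.py <<'E'
def heldoff(c,im,top):
    "offset of the held lid from TCP in tool x,y (m); top = height of disc top above tcp"
    t,r=rot();l=max(lids(im,20,99),key=lambda l:l[2]);return r.inv().apply(onz(c,l[0],l[1],t[2]+top)-t)
def pile(c,im,z):
    for l in lids(im,20,99):
        p=onz(c,l[0],l[1],z)
        if l[2]<100:print("lid",l,p)
def foot(c,im):
    h=cv2.cvtColor(im,cv2.COLOR_BGR2HSV);m=cv2.inRange(h,(8,120,90),(17,255,255))
    m[0:60]=0;m=cv2.morphologyEx(m,cv2.MORPH_OPEN,np.ones((3,3)));m=cv2.morphologyEx(m,cv2.MORPH_CLOSE,np.ones((9,9)))
    return m
def match(im,ref,box=(228,88,338,205)):
    x0,y0,x1,y1=box;r=cv2.matchTemplate(im,ref[y0:y1,x0:x1],cv2.TM_CCOEFF_NORMED);_,v,_,l=cv2.minMaxLoc(r);return v,l[0]-x0,l[1]-y0
E
python3 - <<'E'
from h import *
np.set_printoptions(suppress=True)
c,im=snap("wrist","w9");pile(c,im,.046);print(heldoff(c,im,.0217),match(im,cv2.imread("pics/w6.png")),rot()[0],match(im,cv2.imread("pics/w4.png")))
print(togo([.443,-.2395,.1],np.radians(33))[:2])
E
```

```text
lid [278.3 147.9  67.6  74.1] [ 0.44343939 -0.23949132  0.046     ]
[ 0.00124439 -0.00071911 -0.02169973] (0.9278045892715454, -4, 1) [ 0.46851511 -0.27892058  0.18814023] (0.95854252576828, -4, -2)
[array([ 0.2341, -0.0169,  0.4407]), array([-0.   , -0.   , -0.047])]
```

>>> jog_arm --motion '[0.1, -0.01, 0.1, 0, 0, -0.047, 0.4, 0.228, -0.013, 0.2, 0, 0, -0.047, 0.4, 0.228, -0.013, 0.3, 0, 0, -0.047, 0.4, 0.228, -0.013, 0.4, 0, 0, -0.047, 0.4, 0.228, -0.013, 0.5, 0, 0, -0.047, 0.4, 0.228, -0.013, 0.58, 0, 0, -0.047, 0.4, 0.228, -0.013, 0.64, 0, 0, -0.047, 0.4, 0.228, -0.013, 0.68, 0, 0, -0.047, 0.4, 0.228, -0.013, 0.7, 0, 0, -0.047, 0.4, 0.228, -0.013, 0.71, 0, 0, -0.047, 0.4, 0.228, -0.013, 0.71, 0, 0, -0.047, 0.4]'

```text
clock: 22.2
tcp_pos: [0.4445, -0.2404, 0.0465]
orientation: [0.0, 0.477, 0.879, -0.0]
wrist_force: [-0.5, 0.3, -0.6]
finger_gap: 0.0604
grip_force: 56.1
```

>>> jog_arm --motion '[0, 0, 0.005, 0, 0, 0, 0.4, 0, 0, 0.01, 0, 0, 0, 0.4, 0, 0, 0.01, 0, 0, 0, 0.4]'

```text
clock: 22.58
tcp_pos: [0.4443, -0.2403, 0.0443]
orientation: [0.0, 0.477, 0.879, -0.0]
wrist_force: [0.5, -0.6, -1.1]
finger_gap: 0.0599
grip_force: 56.1
```

>>> jog_arm --motion '[0, 0, 0.004, 0, 0, 0, 0.4, 0, 0, 0.008, 0, 0, 0, 0.4, 0, 0, 0.008, 0, 0, 0, 0.4]'

```text
clock: 22.95
tcp_pos: [0.4442, -0.2402, 0.0426]
orientation: [-0.0, 0.477, 0.879, -0.0]
wrist_force: [0.6, 0.5, -0.9]
finger_gap: 0.0599
grip_force: 56.1
```

>>> jog_arm --motion '[0, 0, 0.004, 0, 0, 0, 0.4, 0, 0, 0.007, 0, 0, 0, 0.4, 0, 0, 0.007, 0, 0, 0, 0.4]'

```text
clock: 23.32
tcp_pos: [0.4444, -0.2404, 0.0415]
orientation: [0.0, 0.477, 0.879, -0.0]
wrist_force: [0.3, 0.8, 1.0]
finger_gap: 0.0597
grip_force: 56.2
```

>>> jog_arm --motion '[0, 0, 0.002, 0, 0, 0, 0.85, 0, 0, 0.002, 0, 0, 0, 1, 0, 0, 0.002, 0, 0, 0, 1, 0, 0, 0.002, 0, 0, 0, 1, 0, 0, -0.05, 0, 0, 0, 1, 0, 0, -0.2, 0, 0, 0, 1, 0, 0, -0.4, 0, 0, 0, 1, 0, 0, -0.6, 0, 0, 0, 1, 0, 0, -0.72, 0, 0, 0, 1, 0, 0, -0.72, 0, 0, 0, 1]'

```text
clock: 24.58
tcp_pos: [0.4456, -0.2412, 0.1881]
orientation: [0.003, 0.477, 0.879, -0.0]
wrist_force: [-0.0, 0.9, -0.1]
finger_gap: 0.0854
grip_force: 0.0
```

Run:
```python
from h import *
np.set_printoptions(suppress=True)
c,im=snap("wrist","w10");pile(c,im,.064);print(rot()[0],env.get_state()["joint_pos"])
for p in([.385,-.15,.18],[.385,-.06,.18],[.40,-.027,.18]):print(togo(p,np.radians(113)))
```

```text
lid [280.2 195.7  71.4  72.7] [ 0.44193201 -0.23760801  0.064     ]
lid [512.1 161.1  37.7  64.2] [ 0.59468909 -0.10111597  0.064     ]
[ 0.44482272 -0.24064926  0.18641029] [-0.65471682  0.19643652 -0.21955504  1.15221846 -0.00006641  0.33875472]
[array([ 0.5431, -0.0033,  0.0307]), array([-0.001,  0.002, -0.888]), array([0.002, 0.001, 1.112])]
[array([0.9202, 0.2423, 0.03  ]), array([-0.001,  0.002, -0.888]), array([0.002, 0.001, 1.112])]
[array([1.0175, 0.3952, 0.0299]), array([-0.001,  0.002, -0.888]), array([0.002, 0.001, 1.112])]
```

>>> jog_arm --motion '[0.2, 0, 0, 0, 0, 0, 1, 0.4, 0, 0, 0, 0, -0.1, 1, 0.54, 0, 0, 0, 0, -0.2, 1, 0.7, 0.1, 0, 0, 0, -0.3, 1, 0.92, 0.242, 0, 0, 0, -0.4, 1, 0.98, 0.3, 0, 0, 0, -0.5, 1, 0.98, 0.3, 0, 0, 0, -0.6, 1, 0.98, 0.3, 0, 0, 0, -0.7, 1, 0.98, 0.3, 0, 0, 0, -0.8, 1, 0.98, 0.3, 0, 0, 0, -0.888, 1, 0.98, 0.3, 0, 0, 0, -0.888, 1, 0.98, 0.3, 0, 0, 0, -0.888, 1]'

```text
clock: 26.12
tcp_pos: [0.3871, -0.0431, 0.1847]
orientation: [-0.001, -0.198, 0.98, 0.0]
wrist_force: [-0.1, -0.1, 0.0]
finger_gap: 0.0854
grip_force: 0.0
```

Run:
```python
from h import *
np.set_printoptions(suppress=True)
c,im=snap("wrist","w11");print(rot()[0],env.get_state()["joint_pos"])
for l in lids(im,20,99):print(l,onz(c,l[0],l[1],.104))
print(proj(c,[.4283,-.0153,.104]),proj(c,[.5027,.0162,.104]))
for p in([.5027,.0162,.18],[.5027,.0162,.08],[.4283,-.0153,.08]):print(togo(p,np.radians(113)))
```

```text
[ 0.38725743 -0.04320042  0.18483231] [-0.31780205 -0.0227799  -0.46764267  1.12682983 -0.00009046 -0.71728742]
[295.8 278.   67.3  73.5] [ 0.43007253 -0.01366777  0.104     ]
[ 47.7 176.7  59.5  75.3] [ 0.42525158 -0.21614113  0.104     ]
(np.float64(294.8355401843334), np.float64(275.4862196438635)) (np.float64(293.78807012496827), np.float64(357.9017215831675))
[array([-0.6473,  0.0491,  0.0237]), array([ 0.   , -0.   , -0.001]), array([-0.001, -0.001,  1.999])]
[array([-0.6477,  0.0488,  0.5237]), array([ 0.   , -0.   , -0.001]), array([-0.001, -0.001,  1.999])]
[array([-0.2437,  0.0484,  0.524 ]), array([ 0.   , -0.   , -0.001]), array([-0.001, -0.001,  1.999])]
```

View pics/w11.png

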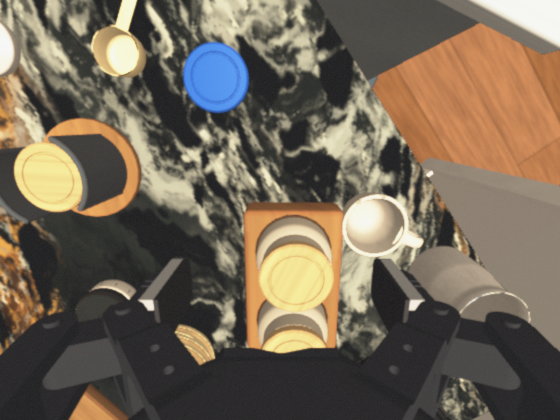

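>>> jog_arm --motion '[-0.25, 0.05, 0, 0, 0, 0.1, 0.9, -0.25, 0.05, 0.1, 0, 0, 0.13, 0.9, -0.25, 0.05, 0.25, 0, 0, 0.13, 0.9, -0.25, 0.05, 0.4, 0, 0, 0.13, 0.9, -0.25, 0.05, 0.52, 0, 0, 0.13, 0.9, -0.25, 0.05, 0.52, 0, 0, 0.13, 0.9, -0.25, 0.05, 0.52, 0, 0, 0.13, 0.9, -0.25, 0.05, 0.52, 0, 0, 0.13, 0.5, -0.25, 0.05, 0.52, 0, 0, 0.13, 0.4, -0.25, 0.05, 0.52, 0, 0, 0.13, 0.4, -0.25, 0.05, 0.52, 0, 0, 0.13, 0.4]'

```text
clock: 27.55
tcp_pos: [0.4301, -0.0119, 0.083]
orientation: [0.001, -0.099, 0.995, 0.003]
wrist_force: [-2.2, 9.9, 9.3]
finger_gap: 0.0601
grip_force: 52.4
```

>>> jog_arm --motion '[0, 0, -0.01, 0, 0, 0, 0.4, 0, 0, -0.02, 0, 0, 0, 0.4, 0, 0, -0.03, 0, 0, 0, 0.4, 0, 0, -0.05, 0, 0, 0, 0.4, 0, 0, -0.1, 0, 0, 0, 0.4, 0, 0, -0.2, 0, 0, 0, 0.4, 0, 0, -0.4, 0, 0, 0, 0.4, 0, 0, -0.53, 0, 0, 0, 0.4, 0, 0, -0.53, 0, 0, 0, 0.4, 0, 0, -0.53, 0, 0, 0, 0.4]'

```text
clock: 28.8
tcp_pos: [0.4297, -0.0147, 0.1874]
orientation: [0.0, -0.098, 0.995, -0.0]
wrist_force: [-0.3, -0.5, -0.4]
finger_gap: 0.0598
grip_force: 56.5
```

Run:
```python
from h import *
np.set_printoptions(suppress=True)
print(env.get_state()["wrist_force"])
for p in([.40,-.06,.19],[.385,-.15,.19],[.4685,-.2795,.19]):print(togo(p,np.radians(33)))
c,im=snap("wrist","w12");print(lids(im,20,99),heldoff(c,im,.021))
```

```text
[-0.2762882  -0.46688415 -0.38327987]
[array([ 0.1898, -0.193 , -0.0132]), array([-0.   ,  0.001,  0.759]), array([-0.001, -0.   , -1.241])]
[array([ 0.3514, -0.6197, -0.0131]), array([-0.   ,  0.001,  0.759]), array([-0.001, -0.   , -1.241])]
[array([ 0.0686, -1.3363, -0.0125]), array([-0.   ,  0.001,  0.759]), array([-0.001, -0.   , -1.241])]
[array([281.3, 281.9, 120.8, 133. ]), array([ 25.9, 169.6,  57.7,  75.8])] [ 0.00113032 -0.00175773 -0.02099937]
```

>>> jog_arm --motion '[0.1, -0.1, 0, 0, 0, 0.05, 0.4, 0.19, -0.19, 0, 0, 0, 0.15, 0.4, 0.25, -0.4, 0, 0, 0, 0.25, 0.4, 0.35, -0.62, 0, 0, 0, 0.35, 0.4, 0.3, -0.75, 0, 0, 0, 0.45, 0.4, 0.2, -1, 0, 0, 0, 0.55, 0.4, 0.2, -1, 0, 0, 0, 0.65, 0.4, 0.2, -1, 0, 0, 0, 0.76, 0.4, 0.2, -1, 0, 0, 0, 0.76, 0.4, 0.2, -1, 0, 0, 0, 0.76, 0.4]'

```text
clock: 30.1
tcp_pos: [0.4293, -0.2182, 0.1867]
orientation: [-0.001, 0.477, 0.879, 0.0]
wrist_force: [-0.5, -0.6, -0.6]
finger_gap: 0.0595
grip_force: 56.6
```

Run:
```python
from h import *
print(rot()[0],togo([.4685,-.2795,.19],np.radians(33)))
```

```text
[ 0.42929736 -0.2181697   0.18668431] [array([-0.3639, -0.003 , -0.017 ]), array([-0.   , -0.001,  0.001]), array([ 1.000e-03, -1.000e-03, -1.999e+00])]
```

>>> jog_arm --motion '[-0.2, -0.003, -0.01, 0, 0, 0, 0.4, -0.364, -0.003, -0.01, 0, 0, 0, 0.4, -0.364, -0.003, -0.01, 0, 0, 0, 0.4, -0.364, -0.003, -0.01, 0, 0, 0, 0.4]'

```text
clock: 30.6
tcp_pos: [0.4681, -0.2792, 0.1889]
orientation: [-0.001, 0.477, 0.879, 0.0]
wrist_force: [0.3, 0.5, -1.2]
finger_gap: 0.0599
grip_force: 56.6
```

Run:
```python
from h import *
np.set_printoptions(suppress=True)
c,im=snap("wrist","w13");pile(c,im,.064);print(heldoff(c,im,.021),match(im,cv2.imread("pics/w6.png")),rot()[0],env.get_state()["wrist_force"])
print(togo([.443,-.2395,.0],np.radians(33))[:2])
```

```text
lid [282.5 149.1  69.8  75.1] [ 0.44305735 -0.23942859  0.064     ]
[-0.00000041 -0.00106939 -0.02099967] (0.961225688457489, 1, 1) [ 0.46805904 -0.27899309  0.1890798 ] [-0.2176626   0.3519618  -0.94341671]
[array([0.2327, 0.0026, 0.9457]), array([-0.   , -0.001, -0.   ])]
```

>>> jog_arm --motion '[0.1, 0, 0.1, 0, 0, 0, 0.4, 0.23, 0.006, 0.2, 0, 0, 0, 0.4, 0.23, 0.006, 0.3, 0, 0, 0, 0.4, 0.23, 0.006, 0.4, 0, 0, 0, 0.4, 0.23, 0.006, 0.5, 0, 0, 0, 0.4, 0.23, 0.006, 0.56, 0, 0, 0, 0.4, 0.23, 0.006, 0.59, 0, 0, 0, 0.4, 0.23, 0.006, 0.61, 0, 0, 0, 0.4, 0.23, 0.006, 0.62, 0, 0, 0, 0.4, 0.23, 0.006, 0.62, 0, 0, 0, 0.4]'

```text
clock: 31.9
tcp_pos: [0.4449, -0.2408, 0.0655]
orientation: [0.0, 0.478, 0.878, -0.0]
wrist_force: [0.1, -0.9, 0.4]
finger_gap: 0.0599
grip_force: 56.6
```

>>> jog_arm --motion '[0, 0, 0.005, 0, 0, 0, 0.4, 0, 0, 0.009, 0, 0, 0, 0.4, 0, 0, 0.009, 0, 0, 0, 0.4]'

```text
clock: 32.28
tcp_pos: [0.4447, -0.2407, 0.0635]
orientation: [0.0, 0.478, 0.878, -0.0]
wrist_force: [0.4, 0.0, -0.8]
finger_gap: 0.06
grip_force: 56.6
```

>>> jog_arm --motion '[0, 0, 0.004, 0, 0, 0, 0.4, 0, 0, 0.008, 0, 0, 0, 0.4, 0, 0, 0.008, 0, 0, 0, 0.4]'

```text
clock: 32.65
tcp_pos: [0.4447, -0.2406, 0.0618]
orientation: [-0.0, 0.478, 0.878, -0.0]
wrist_force: [-0.3, 0.1, -1.3]
finger_gap: 0.06
grip_force: 56.6
```

>>> jog_arm --motion '[0, 0, 0.004, 0, 0, 0, 0.4, 0, 0, 0.007, 0, 0, 0, 0.4, 0, 0, 0.007, 0, 0, 0, 0.4]'

```text
clock: 33.02
tcp_pos: [0.4448, -0.2407, 0.0605]
orientation: [0.0, 0.478, 0.878, -0.0]
wrist_force: [-0.1, -0.2, -0.7]
finger_gap: 0.0602
grip_force: 56.6
```

>>> jog_arm --motion '[0, 0, 0.004, 0, 0, 0, 0.4, 0, 0, 0.006, 0, 0, 0, 0.4, 0, 0, 0.006, 0, 0, 0, 0.4]'

```text
clock: 33.4
tcp_pos: [0.445, -0.2409, 0.0596]
orientation: [0.0, 0.478, 0.878, -0.0]
wrist_force: [-0.2, -0.3, 2.7]
finger_gap: 0.0602
grip_force: 56.7
```

>>> jog_arm --motion '[0, 0, 0.002, 0, 0, 0, 0.85, 0, 0, 0.002, 0, 0, 0, 1, 0, 0, 0.002, 0, 0, 0, 1, 0, 0, 0.002, 0, 0, 0, 1, 0, 0, -0.05, 0, 0, 0, 1, 0, 0, -0.2, 0, 0, 0, 1, 0, 0, -0.4, 0, 0, 0, 1, 0, 0, -0.6, 0, 0, 0, 1, 0, 0, -0.64, 0, 0, 0, 1, 0, 0, -0.64, 0, 0, 0, 1]'

```text
clock: 34.65
tcp_pos: [0.445, -0.2409, 0.1879]
orientation: [0.001, 0.478, 0.878, -0.0]
wrist_force: [-0.4, -1.0, -0.7]
finger_gap: 0.0852
grip_force: 0.0
```

Run:
```python
from h import *
np.set_printoptions(suppress=True)
c,im=snap("wrist","w14");pile(c,im,.082);print(rot()[0])
for p in([.385,-.15,.18],[.385,-.06,.18]):print(togo(p,np.radians(113)))
```

```text
lid [280.6 201.6  75.5  81.5] [ 0.44173698 -0.23746923  0.082     ]
lid [511.6 163.3  37.2  60. ] [ 0.58226164 -0.10820096  0.082     ]
[ 0.44445168 -0.24045824  0.18686941]
[array([ 0.5412, -0.0039,  0.0346]), array([ 0.  , -0.  , -0.89]), array([-0.  , -0.  ,  1.11])]
[array([0.919 , 0.2405, 0.0347]), array([ 0.  , -0.  , -0.89]), array([-0.  , -0.  ,  1.11])]
```

>>> jog_arm --motion '[0.2, 0, 0, 0, 0, 0, 1, 0.4, 0, 0, 0, 0, -0.1, 1, 0.54, 0, 0, 0, 0, -0.2, 1, 0.7, 0.1, 0, 0, 0, -0.3, 1, 0.92, 0.242, 0, 0, 0, -0.4, 1, 0.98, 0.3, 0, 0, 0, -0.5, 1, 0.98, 0.3, 0, 0, 0, -0.6, 1, 0.98, 0.3, 0, 0, 0, -0.7, 1, 0.98, 0.3, 0, 0, 0, -0.8, 1, 0.98, 0.3, 0, 0, 0, -0.89, 1, 0.98, 0.3, 0, 0, 0, -0.89, 1, 0.98, 0.3, 0, 0, 0, -0.89, 1]'

```text
clock: 36.2
tcp_pos: [0.3881, -0.0434, 0.1865]
orientation: [-0.001, -0.198, 0.98, 0.0]
wrist_force: [-0.7, 0.1, -0.1]
finger_gap: 0.0853
grip_force: 0.0
```

Run:
```python
from h import *
np.set_printoptions(suppress=True)
print(rot()[0])
for p in([.5035,.017,.18],[.5035,.017,.08]):print(togo(p,np.radians(113)))
```

```text
[ 0.38812177 -0.04336098  0.18650037]
[array([-0.6489,  0.054 ,  0.0317]), array([ 0.001, -0.001, -0.002]), array([-0.001, -0.001,  1.998])]
[array([-0.6495,  0.0535,  0.5317]), array([ 0.001, -0.001, -0.002]), array([-0.001, -0.001,  1.998])]
```

>>> jog_arm --motion '[-0.2, 0.03, 0.03, 0, 0, 0, 1, -0.4, 0.05, 0.1, 0, 0, 0, 1, -0.6, 0.054, 0.15, 0, 0, 0, 1, -0.6, 0.054, 0.15, 0, 0, 0, 1, -0.6, 0.054, 0.15, 0, 0, 0, 1]'

```text
clock: 36.83
tcp_pos: [0.494, 0.0133, 0.1568]
orientation: [-0.001, -0.199, 0.98, 0.0]
wrist_force: [0.0, -0.3, -0.0]
finger_gap: 0.0854
grip_force: 0.0
```

Run:
```python
from h import *
np.set_printoptions(suppress=True)
c,im=snap("wrist","w15");print(rot()[0])
for l in lids(im,20,99):print(l,onz(c,l[0],l[1],.104))
print(togo([.5035,.017,.08],np.radians(113)))
```

```text
[0.49395802 0.01316262 0.15712133]
[282.8 244.5  81.1  87.5] [0.50359656 0.01698869 0.104     ]
[array([-0.0519, -0.0011,  0.3855]), array([ 0.   , -0.001, -0.001]), array([-0.001, -0.   ,  1.999])]
```

Confirmed at (0.5036, 0.0170).

>>> jog_arm --motion '[-0.052, 0, 0.1, 0, 0, 0, 1, -0.052, 0, 0.25, 0, 0, 0, 1, -0.052, 0, 0.385, 0, 0, 0, 1, -0.052, 0, 0.385, 0, 0, 0, 1, -0.052, 0, 0.385, 0, 0, 0, 1, -0.052, 0, 0.385, 0, 0, 0, 0.6, -0.052, 0, 0.385, 0, 0, 0, 0.4, -0.052, 0, 0.385, 0, 0, 0, 0.4, -0.052, 0, 0.385, 0, 0, 0, 0.4, -0.052, 0, 0.385, 0, 0, 0, 0.4]'

```text
clock: 38.12
tcp_pos: [0.5051, 0.018, 0.0821]
orientation: [0.001, -0.2, 0.98, 0.0]
wrist_force: [-3.1, 2.9, 7.5]
finger_gap: 0.0604
grip_force: 52.7
```

>>> jog_arm --motion '[0, 0, -0.01, 0, 0, 0, 0.4, 0, 0, -0.02, 0, 0, 0, 0.4, 0, 0, -0.03, 0, 0, 0, 0.4, 0, 0, -0.05, 0, 0, 0, 0.4, 0, 0, -0.1, 0, 0, 0, 0.4, 0, 0, -0.2, 0, 0, 0, 0.4, 0, 0, -0.4, 0, 0, 0, 0.4, 0, 0, -0.53, 0, 0, 0, 0.4, 0, 0, -0.53, 0, 0, 0, 0.4, 0, 0, -0.53, 0, 0, 0, 0.4]'

```text
clock: 39.38
tcp_pos: [0.5044, 0.0172, 0.1861]
orientation: [0.0, -0.199, 0.98, -0.0]
wrist_force: [-0.6, -0.3, -0.5]
finger_gap: 0.0598
grip_force: 56.4
```

Run:
```python
from h import *
np.set_printoptions(suppress=True)
print(env.get_state()["wrist_force"])
for p in([.40,-.03,.19],[.385,-.15,.19],[.4685,-.2795,.19]):print(togo(p,np.radians(33)))
c,im=snap("wrist","w16");print(lids(im,20,99),heldoff(c,im,.021))
```

```text
[-0.59065683 -0.28441885 -0.54767399]
[array([ 0.5726, -0.0133, -0.0193]), array([-0.   ,  0.   ,  0.889]), array([-0.   , -0.   , -1.111])]
[array([ 0.8759, -0.5364, -0.0191]), array([-0.   ,  0.   ,  0.889]), array([-0.   , -0.   , -1.111])]
[array([ 0.7444, -1.2955, -0.0187]), array([-0.   ,  0.   ,  0.889]), array([-0.   , -0.   , -1.111])]
[array([281.5, 281.5, 121.6, 133.1])] [ 0.00170981 -0.00165051 -0.02099851]
```

>>> jog_arm --motion '[0.25, 0, 0, 0, 0, 0, 0.4, 0.5, -0.01, 0, 0, 0, 0.1, 0.4, 0.65, -0.15, -0.01, 0, 0, 0.2, 0.4, 0.8, -0.35, -0.01, 0, 0, 0.3, 0.4, 0.87, -0.54, -0.02, 0, 0, 0.4, 0.4, 0.83, -0.75, -0.02, 0, 0, 0.5, 0.4, 0.79, -1, -0.02, 0, 0, 0.6, 0.4, 0.79, -1, -0.02, 0, 0, 0.7, 0.4, 0.79, -1, -0.02, 0, 0, 0.8, 0.4, 0.79, -1, -0.02, 0, 0, 0.889, 0.4, 0.79, -1, -0.02, 0, 0, 0.889, 0.4]'

```text
clock: 40.8
tcp_pos: [0.4365, -0.2281, 0.1891]
orientation: [-0.001, 0.477, 0.879, 0.0]
wrist_force: [-0.4, 0.1, 0.3]
finger_gap: 0.0596
grip_force: 56.6
```

Run:
```python
from h import *
print(rot()[0],togo([.468,-.279,.19],np.radians(33))[:2])
```

```text
[ 0.43651666 -0.22814975  0.18908063] [array([-0.299 , -0.0068, -0.0052]), array([-0.001, -0.001,  0.001])]
```

>>> jog_arm --motion '[-0.15, -0.007, -0.005, 0, 0, 0, 0.4, -0.3, -0.007, -0.005, 0, 0, 0, 0.4, -0.3, -0.007, -0.005, 0, 0, 0, 0.4, -0.3, -0.007, -0.005, 0, 0, 0, 0.4]'

```text
clock: 41.3
tcp_pos: [0.468, -0.2789, 0.1905]
orientation: [-0.001, 0.477, 0.879, 0.0]
wrist_force: [-0.4, 0.5, -0.1]
finger_gap: 0.0601
grip_force: 56.6
```

Run:
```python
from h import *
np.set_printoptions(suppress=True)
c,im=snap("wrist","w17");pile(c,im,.082);print(heldoff(c,im,.0215),match(im,cv2.imread("pics/w13.png")),rot()[0],env.get_state()["wrist_force"])
print(togo([.443,-.2395,.0],np.radians(33))[:2])
```

```text
lid [254.9 179.9  71.3  80.6] [ 0.43657162 -0.27187191  0.082     ]
[ 0.00053859 -0.00098051 -0.02149867] (0.587292492389679, -22, 28) [ 0.46794252 -0.27869975  0.19078195] [ 0.25912394  0.39057069 -0.7141083 ]
[array([0.2308, 0.0029, 0.9543]), array([-0.   , -0.001,  0.001])]
```

Run:
```python
import cv2
im=cv2.imread("pics/w17.png");cv2.imwrite("pics/w17c.png",cv2.resize(im[100:260,150:350],None,fx=3.6,fy=3.6,interpolation=cv2.INTER_CUBIC))
```

```text
(no output)
```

View pics/w17c.png

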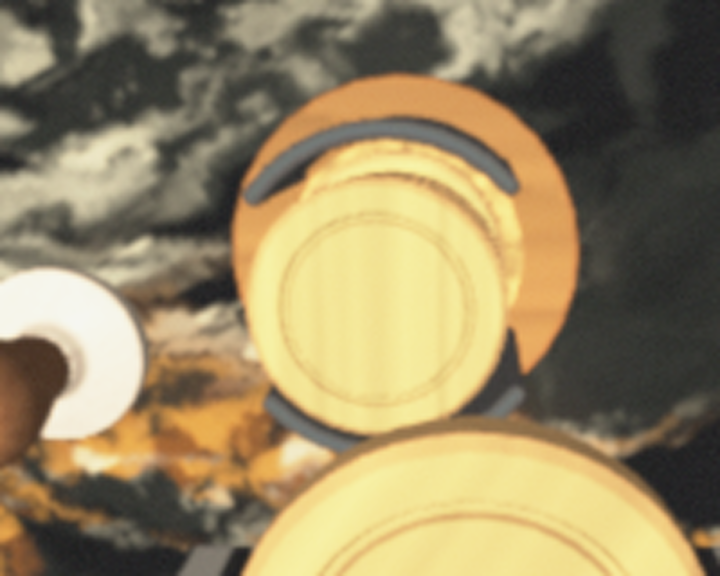

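Run:
```python
from h import *
np.set_printoptions(suppress=True,precision=4)
c=get_calibration("wrist");f=lambda u,v,z:onz(c,u/3.6+150,v/3.6+100,z)
H=f(406,248,.01);W=f(389.5,296,.078);L=f(377,305,.082);M=f(0.5*(300+522),0,.064)
print(H,W,L);t,r=rot()
print("tool frame: foot,wall,lid",r.inv().apply(H-t),r.inv().apply(W-t),r.inv().apply(L-t))
a=f(250,195,.078)-f(515,185,.078);b=f(275,405,.078)-f(518,400,.078);print(np.degrees(np.arctan2(a[1],a[0])),np.degrees(np.arctan2(b[1],b[0])))
# predicted outline of centred lids at z .064 and .046 tops
for z in(.046,.064,.082):
  q=proj(c,[H[0],H[1],z]);print(z,(np.array(q)-[150,100])*3.6)
```

```text
[ 0.4391 -0.2712  0.01  ] [ 0.4401 -0.2727  0.078 ] [ 0.4386 -0.2753  0.082 ]
tool frame: foot,wall,lid [ 0.0217 -0.02    0.1808] [ 0.02   -0.02    0.1128] [ 0.0187 -0.0227  0.1088]
-144.78062792907738 -145.6908307830217
0.046 [398.1635 267.1371]
0.064 [393.4932 278.5419]
0.082 [388.1846 291.5056]
```

>>> jog_arm --motion '[0.05, -0.05, 0.1, 0, 0, -0.022, 0.4, 0.098, -0.1, 0.2, 0, 0, -0.022, 0.4, 0.098, -0.1, 0.3, 0, 0, -0.022, 0.4, 0.098, -0.1, 0.4, 0, 0, -0.022, 0.4, 0.098, -0.1, 0.46, 0, 0, -0.022, 0.4, 0.098, -0.1, 0.5, 0, 0, -0.022, 0.4, 0.098, -0.1, 0.53, 0, 0, -0.022, 0.4, 0.098, -0.1, 0.54, 0, 0, -0.022, 0.4, 0.098, -0.1, 0.54, 0, 0, -0.022, 0.4]'

```text
clock: 42.48
tcp_pos: [0.4414, -0.2741, 0.0835]
orientation: [0.0, 0.462, 0.887, -0.0]
wrist_force: [0.2, -0.8, -1.5]
finger_gap: 0.0602
grip_force: 56.6
```

>>> jog_arm --motion '[0, 0, 0.005, 0, 0, 0, 0.4, 0, 0, 0.009, 0, 0, 0, 0.4, 0, 0, 0.009, 0, 0, 0, 0.4]'

```text
clock: 42.85
tcp_pos: [0.4412, -0.274, 0.0815]
orientation: [0.0, 0.462, 0.887, -0.0]
wrist_force: [-0.4, 0.9, 0.2]
finger_gap: 0.06
grip_force: 56.6
```

>>> jog_arm --motion '[0, 0, 0.005, 0, 0, 0, 0.4, 0, 0, 0.009, 0, 0, 0, 0.4, 0, 0, 0.009, 0, 0, 0, 0.4]'

```text
clock: 43.22
tcp_pos: [0.4412, -0.274, 0.0796]
orientation: [-0.0, 0.462, 0.887, -0.0]
wrist_force: [-0.5, -0.1, -0.4]
finger_gap: 0.06
grip_force: 56.6
```

>>> jog_arm --motion '[0, 0, 0.004, 0, 0, 0, 0.4, 0, 0, 0.007, 0, 0, 0, 0.4, 0, 0, 0.007, 0, 0, 0, 0.4]'

```text
clock: 43.6
tcp_pos: [0.4412, -0.274, 0.0782]
orientation: [-0.0, 0.462, 0.887, -0.0]
wrist_force: [0.4, -0.5, -0.1]
finger_gap: 0.0597
grip_force: 56.6
```

>>> jog_arm --motion '[0, 0, 0.004, 0, 0, 0, 0.4, 0, 0, 0.005, 0, 0, 0, 0.4, 0, 0, 0.005, 0, 0, 0, 0.4]'

```text
clock: 43.98
tcp_pos: [0.4412, -0.274, 0.0773]
orientation: [0.0, 0.462, 0.887, -0.0]
wrist_force: [0.1, 0.4, -0.8]
finger_gap: 0.06
grip_force: 56.6
```

>>> jog_arm --motion '[0, 0, 0.004, 0, 0, 0, 0.4, 0, 0, 0.005, 0, 0, 0, 0.4, 0, 0, 0.005, 0, 0, 0, 0.4]'

```text
clock: 44.35
tcp_pos: [0.4414, -0.2742, 0.0765]
orientation: [0.0, 0.462, 0.887, -0.0]
wrist_force: [0.2, -0.7, 1.6]
finger_gap: 0.0599
grip_force: 56.6
```

>>> jog_arm --motion '[0, 0, 0.003, 0, 0, 0, 0.85, 0, 0, 0.003, 0, 0, 0, 1, 0, 0, 0.003, 0, 0, 0, 1, 0, 0, 0.003, 0, 0, 0, 1, 0, 0, -0.05, 0, 0, 0, 1, 0, 0, -0.2, 0, 0, 0, 1, 0, 0, -0.4, 0, 0, 0, 1, 0, 0, -0.57, 0, 0, 0, 1, -0.2, 0.05, -0.57, 0, 0, 0, 1, -0.3, 0.1, -0.57, 0, 0, 0, 1, -0.3, 0.1, -0.57, 0, 0, 0, 1]'

```text
clock: 45.72
tcp_pos: [0.493, -0.3125, 0.1907]
orientation: [0.001, 0.462, 0.887, -0.0]
wrist_force: [-0.2, -0.0, -0.1]
finger_gap: 0.0855
grip_force: 0.0
```

Run:
```python
from h import *
np.set_printoptions(suppress=True,precision=4)
c,im=snap("wrist","w18");print(rot()[0]);pile(c,im,.10)
cs,s=snap("scene","s18");ct,tp=snap("top","t18")
a=cv2.resize(im[20:270,150:400],(500,500),interpolation=cv2.INTER_CUBIC);b=cv2.resize(s[195:295,285:345],(300,500),interpolation=cv2.INTER_CUBIC)
cv2.imwrite("pics/j18.png",np.hstack([a,b]))
```

```text
[ 0.492  -0.3117  0.1905]
lid [254.9 133.6  82.   84.1] [ 0.4417 -0.2742  0.1   ]
```

View pics/j18.png

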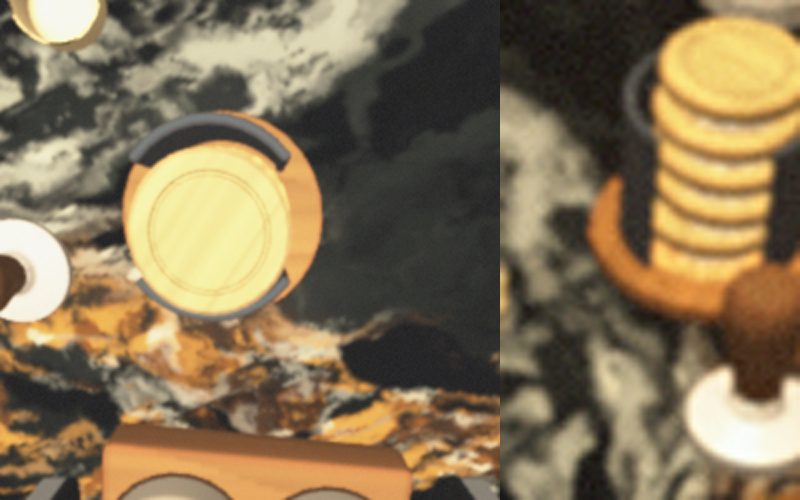

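Run:
```python
from h import *
print(togo([.399,-.405,.19],np.radians(35))[:2],env.get_state()["joint_pos"])
```

```text
[array([-0.1204, -0.6471,  0.0021]), array([-0.   , -0.001, -0.   ])] [-7.02484938e-01  3.40616261e-01 -1.59205421e-02  1.21522877e+00
 -1.13045552e-04  2.57908324e-01]
```

>>> jog_arm --motion '[-0.05, -0.25, 0, 0, 0, 0, 0.6, -0.1, -0.5, 0, 0, 0, 0, 0.6, -0.12, -0.647, 0, 0, 0, 0, 0.6, -0.12, -0.647, 0, 0, 0, 0, 0.6, -0.12, -0.647, 0, 0, 0, 0, 0.6]'

```text
clock: 46.5
tcp_pos: [0.3995, -0.4048, 0.1906]
orientation: [0.0, 0.462, 0.887, 0.0]
wrist_force: [0.2, 0.6, -0.1]
finger_gap: 0.0514
grip_force: 0.0
```

```bash
cat > tam.py <<'E'
from h import *
np.set_printoptions(suppress=True,precision=4)
import sys
c,im=snap("wrist",sys.argv[1]);print(rot()[0])
h=cv2.cvtColor(im,cv2.COLOR_BGR2HSV)
for nm,m,z in(("foot",cv2.inRange(h,(0,0,175),(179,50,255)),.018),("grip",cv2.inRange(h,(3,110,30),(14,255,140)),.065)):
    m=cv2.morphologyEx(m,cv2.MORPH_OPEN,np.ones((5,5)))
    for k in cv2.findContours(m,cv2.RETR_EXTERNAL,cv2.CHAIN_APPROX_NONE)[0]:
        if cv2.contourArea(k)>350:
            (x,y),r=cv2.minEnclosingCircle(k);print(nm,round(x),round(y),round(r),cv2.contourArea(k),cv2.boundingRect(k),onz(c,x,y,z))
for p in([.3650,-.3565,0],[.3650,-.3565,.065],[.3650,-.3565,.081]):print(proj(c,p))
E
python3 tam.py w19
```

```text
[ 0.3999 -0.4046  0.1905]
foot 281 131 26 500.0 (256, 108, 51, 34) [ 0.3637 -0.3548  0.018 ]
foot 132 56 33 1289.5 (106, 35, 52, 54) [ 0.2102 -0.38    0.018 ]
foot 400 20 24 540.0 (376, 11, 49, 21) [ 0.397 -0.212  0.018]
foot 442 10 20 360.0 (426, 0, 34, 22) [ 0.4236 -0.1841  0.018 ]
grip 393 223 72 948.5 (321, 209, 145, 23) [ 0.4961 -0.3624  0.065 ]
(np.float64(280.9133910867184), np.float64(132.2306564847793))
(np.float64(280.9855239667154), np.float64(134.16971199946636))
(np.float64(281.00895040167546), np.float64(134.79945474508594))
```

Run:
```python
from h import *
print(togo([.3650,-.3563,.043],np.radians(35))[:2])
```

```text
[array([ 0.298 , -0.0046,  0.7376]), array([ 0., -0.,  0.])]
```

>>> jog_arm --motion '[0.15, 0, 0, 0, 0, 0, 0.7, 0.298, -0.004, 0.1, 0, 0, 0, 0.7, 0.298, -0.004, 0.25, 0, 0, 0, 0.7, 0.298, -0.004, 0.4, 0, 0, 0, 0.7, 0.298, -0.004, 0.55, 0, 0, 0, 0.7, 0.298, -0.004, 0.7, 0, 0, 0, 0.7, 0.298, -0.004, 0.737, 0, 0, 0, 0.7, 0.298, -0.004, 0.737, 0, 0, 0, 0.7, 0.298, -0.004, 0.737, 0, 0, 0, 0.7]'

```text
clock: 47.68
tcp_pos: [0.3658, -0.3578, 0.0442]
orientation: [0.001, 0.462, 0.887, -0.001]
wrist_force: [-0.5, -0.6, -0.3]
finger_gap: 0.06
grip_force: 0.0
```

>>> jog_arm --motion '[0, 0, 0, 0, 0, 0, 0.4, 0, 0, 0, 0, 0, 0, 0.3, 0, 0, 0, 0, 0, 0, 0.1, 0, 0, 0, 0, 0, 0, 0.1, 0, 0, 0, 0, 0, 0, 0.1, 0, 0, 0, 0, 0, 0, 0.1]' --newtons 50

```text
clock: 48.42
tcp_pos: [0.3656, -0.3579, 0.0441]
orientation: [0.001, 0.462, 0.887, -0.0]
wrist_force: [-1.1, 2.0, 5.2]
finger_gap: 0.0311
grip_force: 49.1
```

>>> jog_arm --motion '[0, 0, -0.02, 0, 0, 0, 0.1, 0, 0, -0.1, 0, 0, 0, 0.1, 0, 0, -0.25, 0, 0, 0, 0.1, 0, 0, -0.45, 0, 0, 0, 0.1, 0, 0, -0.65, 0, 0, 0, 0.1, 0, 0, -0.8, 0, 0, 0, 0.1, 0, 0, -0.8, 0, 0, 0, 0.1, 0, 0, -0.8, 0, 0, 0, 0.1]'

```text
clock: 49.42
tcp_pos: [0.3642, -0.3564, 0.2013]
orientation: [-0.001, 0.462, 0.887, 0.0]
wrist_force: [0.8, -0.0, -4.8]
finger_gap: 0.0315
grip_force: 50.0
```

Run:
```python
from h import *
np.set_printoptions(suppress=True,precision=4)
c,im=snap("wrist","w20");print(env.get_state()["wrist_force"]);pile(c,im,.10)
t,r=rot()
# foot outline predicted vs seen
h=cv2.cvtColor(im,cv2.COLOR_BGR2HSV);m=cv2.inRange(h,(0,0,150),(179,60,255));m[:180]=0;m[:,:200]=0;m[:,360:]=0
n,_,st,ce=cv2.connectedComponentsWithStats(m);print(st[1:][st[1:,4]>60],[proj(c,t-[0,0,.022]+r.apply([.027*np.cos(a),.027*np.sin(a),0])) for a in(0,1.57,3.14,-1.57)])
print(togo([.4405,-.2725,.2],np.radians(35))[:2])
```

```text
[-0.7188  0.2009 -4.0621]
lid [415.1 182.   69.2  77. ] [ 0.44   -0.2758  0.1   ]
[[ 231  194  113   65 3550]
 [ 200  229   21   17  235]
 [ 226  281   12   10   66]
 [ 326  281   11   10   66]] [(np.float64(282.34707421296747), np.float64(199.39050117666775)), (np.float64(328.66779270685976), np.float64(244.4400141656331)), (np.float64(282.2677922066109), np.float64(285.91982766042315)), (np.float64(235.85358189065423), np.float64(244.43242271981615))]
[array([0.1239, 0.5528, 0.0048]), array([-0.   , -0.002, -0.   ])]
```

>>> jog_arm --motion '[0.03, 0.15, 0, 0, 0, 0, 0.1, 0.06, 0.3, 0, 0, 0, 0, 0.1, 0.1, 0.45, 0, 0, 0, 0, 0.1, 0.12, 0.549, 0, 0, 0, 0, 0.1, 0.12, 0.549, 0.05, 0, 0, 0, 0.1, 0.12, 0.549, 0.12, 0, 0, 0, 0.1, 0.12, 0.549, 0.18, 0, 0, 0, 0.1, 0.12, 0.549, 0.22, 0, 0, 0, 0.1, 0.12, 0.549, 0.245, 0, 0, 0, 0.1, 0.12, 0.549, 0.245, 0, 0, 0, 0.1, 0.12, 0.549, 0.245, 0, 0, 0, 0.1]'

```text
clock: 50.85
tcp_pos: [0.4414, -0.2748, 0.1543]
orientation: [0.0, 0.462, 0.887, -0.0]
wrist_force: [0.5, -0.1, -2.7]
finger_gap: 0.0311
grip_force: 50.3
```

>>> jog_arm --motion '[0, 0, 0.005, 0, 0, 0, 0.1, 0, 0, 0.01, 0, 0, 0, 0.1, 0, 0, 0.01, 0, 0, 0, 0.1]'

```text
clock: 51.22
tcp_pos: [0.4411, -0.2745, 0.1519]
orientation: [0.0, 0.462, 0.887, -0.0]
wrist_force: [-0.1, -0.4, -3.7]
finger_gap: 0.0312
grip_force: 50.3
```

Run:
```python
from h import *
np.set_printoptions(suppress=True,precision=4)
c,im=snap("wrist","w21");print(rot()[0],env.get_state()["wrist_force"]);print(lids(im,15,99),proj(c,[.4403,-.2735,.1]))
```

```text
[ 0.4412 -0.2745  0.1519] [ 0.0759  0.3915 -3.5015]
[array([296. , 200.6,  23.2,  57.6])] (np.float64(281.91752706850605), np.float64(226.32283267703505))
```

>>> jog_arm --motion '[0, 0, 0.008, 0, 0, 0, 0.1, 0, 0, 0.015, 0, 0, 0, 0.1, 0, 0, 0.022, 0, 0, 0, 0.1, 0, 0, 0.022, 0, 0, 0, 0.1]'

```text
clock: 51.78
tcp_pos: [0.441, -0.2745, 0.1473]
orientation: [-0.0, 0.462, 0.887, 0.0]
wrist_force: [0.2, 0.4, -3.3]
finger_gap: 0.0315
grip_force: 50.3
```

>>> jog_arm --motion '[0, 0, 0.004, 0, 0, 0, 0.1, 0, 0, 0.008, 0, 0, 0, 0.1, 0, 0, 0.008, 0, 0, 0, 0.1]'

```text
clock: 52.15
tcp_pos: [0.4411, -0.2745, 0.1458]
orientation: [-0.0, 0.462, 0.887, -0.0]
wrist_force: [0.7, 0.0, -2.7]
finger_gap: 0.0313
grip_force: 50.3
```

>>> jog_arm --motion '[0, 0, 0.004, 0, 0, 0, 0.1, 0, 0, 0.007, 0, 0, 0, 0.1, 0, 0, 0.007, 0, 0, 0, 0.1]'

```text
clock: 52.52
tcp_pos: [0.4411, -0.2745, 0.1445]
orientation: [-0.0, 0.462, 0.887, -0.0]
wrist_force: [0.1, 0.1, -3.4]
finger_gap: 0.0317
grip_force: 50.3
```

>>> jog_arm --motion '[0, 0, 0.004, 0, 0, 0, 0.1, 0, 0, 0.006, 0, 0, 0, 0.1, 0, 0, 0.006, 0, 0, 0, 0.1]'

```text
clock: 52.9
tcp_pos: [0.4411, -0.2746, 0.1433]
orientation: [0.0, 0.462, 0.887, -0.0]
wrist_force: [0.1, -0.0, -3.9]
finger_gap: 0.0312
grip_force: 50.3
```

>>> jog_arm --motion '[0, 0, 0.003, 0, 0, 0, 0.1, 0, 0, 0.005, 0, 0, 0, 0.1, 0, 0, 0.005, 0, 0, 0, 0.1]'

```text
clock: 53.28
tcp_pos: [0.4412, -0.2747, 0.1424]
orientation: [0.0, 0.462, 0.887, -0.0]
wrist_force: [0.1, -0.1, -1.8]
finger_gap: 0.0312
grip_force: 50.5
```

>>> jog_arm --motion '[0, 0, 0.003, 0, 0, 0, 0.1, 0, 0, 0.005, 0, 0, 0, 0.1, 0, 0, 0.005, 0, 0, 0, 0.1]'

```text
clock: 53.65
tcp_pos: [0.4413, -0.2748, 0.1417]
orientation: [0.0, 0.462, 0.887, -0.0]
wrist_force: [-1.1, -0.1, 1.3]
finger_gap: 0.031
grip_force: 50.8
```

>>> jog_arm --motion '[0, 0, 0, 0, 0, 0, 0.5, 0, 0, 0, 0, 0, 0, 0.7, 0, 0, 0, 0, 0, 0, 0.8, 0, 0, 0, 0, 0, 0, 0.8, 0, 0, -0.1, 0, 0, 0, 0.8, 0, 0, -0.25, 0, 0, 0, 0.8, 0, 0, -0.4, 0, 0, 0, 0.8, 0, 0, -0.4, 0, 0, 0, 0.8, -0.2, 0, -0.4, 0, 0, 0, 0.8, -0.35, 0, -0.4, 0, 0, 0, 0.8, -0.35, 0, -0.4, 0, 0, 0, 0.8, -0.35, 0, -0.4, 0, 0, 0, 0.8]'

```text
clock: 55.15
tcp_pos: [0.4806, -0.3312, 0.2202]
orientation: [-0.001, 0.462, 0.887, 0.0]
wrist_force: [-0.2, 0.4, 0.2]
finger_gap: 0.0685
grip_force: 0.0
```

Run:
```python
from h import *
np.set_printoptions(suppress=True,precision=4)
c,im=snap("wrist","w22");print(rot()[0],env.get_state()["wrist_force"]);pile(c,im,.1)
h=cv2.cvtColor(im,cv2.COLOR_BGR2HSV)
for nm,m,z in(("foot",cv2.inRange(h,(0,0,150),(179,70,255)),.122),("grip",cv2.inRange(h,(3,90,20),(14,255,150)),.17)):
    m[:, :200]=0;m[:,370:]=0;m[260:]=0;n,_,st,ce=cv2.connectedComponentsWithStats(m)
    print(nm,st[1:][st[1:,4]>150],ce[1:][st[1:,4]>150])
p=[.4403,-.2735]
for z,r in((.1,.031),(.122,.027),(.17,.017),(.181,0)):
    u=proj(c,[*p,z]);v=proj(c,[p[0]+.819*r,p[1]+.574*r,z]);print(z,u,v)
print(get_calibration("scene") and [proj(get_calibration("scene"),[*p,z]) for z in(.1,.122,.181)])
```

```text
[ 0.4806 -0.331   0.2206] [ 0.7771  0.5529 -0.8303]
lid [531.9  68.1  57.7  76.3] [ 0.5798 -0.1266  0.1   ]
foot [[ 237    0  133   75 4174]
 [ 200    6   28   57 1001]
 [ 200   81   25   30  397]
 [ 249   88   69   72 1458]
 [ 200  116   34   15  275]
 [ 304  180   29   24  247]
 [ 230  196   41   22  379]
 [ 231  242   57   18  709]
 [ 305  249   46   11  364]] [[314.787   36.7729]
 [210.6294  28.1479]
 [208.7456  93.4156]
 [277.6488 125.2901]
 [211.9345 121.9164]
 [316.2753 188.4777]
 [247.6438 204.6491]
 [259.0071 252.2623]
 [329.1126 254.8819]]
grip [[ 262  121   52   28  156]
 [ 275  191   22   22  173]
 [ 227  198  143   37 1487]] [[288.5705 140.0769]
 [286.0925 202.3931]
 [301.0592 220.4297]]
0.1 (np.float64(281.98463819310064), np.float64(121.05809753936218)) (np.float64(319.335442166077), np.float64(121.0369838113679))
0.122 (np.float64(282.08733652649636), np.float64(120.70435913564829)) (np.float64(317.61043168252866), np.float64(120.68429637882339))
0.17 (np.float64(282.3934272607513), np.float64(119.65004750130335)) (np.float64(310.3742787821355), np.float64(119.63428624798676))
0.181 (np.float64(282.4865361971416), np.float64(119.329339214799)) (np.float64(282.4865361971416), np.float64(119.329339214799))
[(np.float64(331.622988017594), np.float64(205.88183976543183)), (np.float64(332.4432520804173), np.float64(197.23549223607546)), (np.float64(334.7515123773445), np.float64(172.90427791132174))]
```

```bash
python3 -c "
from workcell import env
print(env.hand_in())"
```

```text
the job is handed in; nothing more can be done
None
```

I moved all four lids into the holder, level and right side up, then stood the tamper upright on the pile about 2 mm from the holder's axis and handed the job in; the holder was knocked about 3 cm aside before the last lid, so I re-measured it first, and the judge's result was not shown.

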